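# Weigh the meteorite behind the pile

### The arm

A 6-joint arm with a two-finger parallel gripper is mounted at the origin on the work surface. World frame = base frame: x ahead of the robot, y to its left, z up, the work surface at z = 0. Lengths are in m, angles in rad, forces in N, time in s.
With the tool pointing down it reaches from about 0.35 to 0.85 m from the base axis. Payload 8.1 kg.
Tool frame: the origin (TCP) lies at the very end of the fingers, on their centre line; the grasp point (between the pads) lies 19 mm behind it; z points along the fingers, y is the line along which they close (so a half turn about z gives the same grasp; the last joint's range is limited). The gripper opens to 85 mm and grips with 20 to 120 N. Pads are 22 mm wide; open, the fingers measure 114 mm over their backs; the gripper's body (76 mm by 85 mm) begins 54 mm behind the grasp point. The pads swing forward as they close: fully open they stand 13 mm farther back than shut.
Start: joints at [-1.328, 0.13, 1.488, -0, 1.523, -0.085], TCP at [0.193, -0.568, 0.203] pointing down, gripper open.
Joint ranges: [-2.96, 2.96], [-0.89, 2.26], [0.02, 2.5], [-1.34, 4.48], [0, 2.73], [-2.66, 2.66]. Speed limits (rad/s): [2.39, 2.39, 2.79, 3.14, 3.14, 3.14].

### API

Orientations are given as a 3x3 rotation matrix whose columns are the frame's x, y, z axes.
In Python, from station import readout, camera, r, models gives the robot as it stands. The module is installed in compiled form; this text tells all that it offers.
- The arm moves only by the shell command python3 -m handwheel 'ROWS' [FORCE]. ROWS is a JSON object of lists of equal length, an entry for each row: "angular": the turn, a rotation vector about the tool's x, y, z normalised to -1 to 1, where 1 is pi/4 rad, a list of three; "travel": the shift along the tool's x, y, z normalised to -1 to 1, where 1 is 300 mm, a list of three; "jaw": the opening, from 0 (shut) to 1 (fully open). A call has 1 to 20 rows; each row is the pose to reach, as a shift and turn from the pose commanded when the call began, along the tool's axes at that moment; what a row does not reach only later rows make up. A row lasts 1/12 s, in which the tool goes at most 41.7 mm and 7.16 degrees, less where a joint would pass 70% of its speed; a pose out of reach is approached as far as the arm can. A call with a number of a shift or a turn outside -1 to 1 is refused whole. A call with a gripper value outside its range is refused whole. The fingers move at their own pace and stop on an object; FORCE is the grip in N (left out, the last holds). Time passes only in rows, so rows that repeat a pose let the fingers close. It gives the time, the measured TCP pose, the force, the opening and the grip force at its end, in the units of the state.
- readout.read_state(): the state, without advancing time (a new reading comes with each control period).
- camera(name): name is "scene" or "top" or "wrist"; returns a dict with "img" (420x560x3 uint8, red, green, blue), "z_map" (420x560 float32, m along the optical axis (not along the pixel's ray), 0 where there is no reading), "vfov" (degrees; the focal length in pixels is half the picture's height over the tangent of half this angle, whatever the lens; pixels are square), "cx", "cy" (the principal point, pixels), "dist_coeffs" ([k1, k2, p1, p2, k3] as OpenCV has them; the pictures are not rectified), "world_from_camera" (4x4, takes a point from camera to world coordinates); the wrist camera has in their place "tool_from_camera" (4x4, takes a point from camera to tool coordinates, whose origin is the TCP and whose axes are the flange's). Camera axes: x right, y down, z forward; pixel columns grow to the right and rows downward; lengths in m; the calibration is good to about 2 mm. A picture is of the moment at which its call begins: read the wrist's pose just before it.
- r.hand_in(): hands the job in; it is judged then, once.
Trained networks look in a picture, given as the dict that the camera call returned (one of the last four; its "shot" number tells which), for a name from the list of things; names that differ only in an ending like _2 or _b are one class to them, and where a whole thing is asked for, a point or a joint stands for the part that bears it (a point fixed in the world has none). Each returns a list of dicts, best first, with "conf" (0 to 1); they miss things now and then, are a little off and sometimes report something else, mostly with a low value. They report only what shows in the picture. A call takes as long as a camera call. They do not tell look-alikes from the thing itself.
- models.recognise(name, picture): "extent" ([left, top, right, bottom] in pixels, round what is visible of it).
- models.trace(name, picture): "mask" (420x560 bool, what is visible of it) and "extent" ([left, top, right, bottom] in pixels, round what is visible of it).
The state is a dict: "time": time; "joint_positions": joint angles; "dq": joint speeds; "tau": joint torques, N m; "tool_pos": TCP position; "eef_rot": TCP orientation; "force": force on the tool from outside, world axes, zero at the start; "wrist_torque": the same for the moment, N m; "grip_width": opening from 0.0 (shut) to 1.0 (fully open); "finger_force": force on a finger pad.
Only numpy, scipy, OpenCV 4.12 (cv2) and the standard library are available. Lean on these libraries where they do the work, as an engineer would, in place of code of your own. Each camera call takes 0.05 s, during which the arm holds its last target. There are 200 camera calls.

### The job

The rusty-brown meteorite has to be weighed, but the navy pocket book with the blue tin and the little red box piled on it stands in front of its pigeonhole. Clear those three onto the green mat, then set the meteorite in the middle of the scale's round pan, and finally put the pile back where it stood, as it was: book at the bottom lying the same way as before, tin centred on the book, red box centred on the tin. Set everything down rather than letting it drop, and leave the other two meteorites where they are.

Things in the scene. Friction and masses are not known exactly. Their poses are not given: they have to be found in the camera images.
- meteorite: rusty-brown faceted stone, flat-bottomed, 42 mm (x) by 48 mm (y) by 34 mm high, about 0.25 kg, standing in one of the rack's three pigeonholes with 10 mm or more to the wall on either side (y), some 39 mm to the back panel and its front (-x) face about 5 mm from the front edge of the rack's floor; which pigeonhole varies. Grip it front to back (along its x). Origin: centre of its underside, z up
- book: navy-blue pocket book lying flat, 116 mm long (x) by 68 mm wide (y) by 24 mm thick, about 0.16 kg, rigid; it lies on the desk in front of the meteorite's pigeonhole with its far end 8 to 18 mm from the stone and its length pointing into the rack (within 0.3 rad of the rack's x). Grip it across its 68 mm width (along its y). Origin: centre of its underside, z up
- tin: round blue tin with a silver lid, 60 mm in diameter, 46 mm high, about 0.11 kg, closed, flat top; starts centred (within 5 mm) on the book. Origin: centre of its underside, z up
- cardbox: small box with a red lid, 46 mm (x) by 38 mm (y) by 32 mm high, about 0.05 kg, closed, rigid; starts centred (within 3 mm) on the tin. Origin: centre of its underside, z up
- mat: flat green mat on the desk, 260 mm (x) by 200 mm (y), 4 mm thick, fixed, empty at the start, at the left or the right of the desk; room for the three things side by side. Origin: centre of its underside, z up
- scale: light-grey digital bench scale with a round steel pan 120 mm in diameter whose flat top is 50 mm above the desk; fixed, at the side of the desk where the mat is not. Its lower body reaches 130 mm to -x (display) and 65 mm to +x of the pan's centre and 73 mm to either side, no higher than 40 mm. Origin: on the desk directly under the pan's centre, z up
- rack: low oak rack with three pigeonholes open to the top and to the front (-x), fixed: 94 mm deep (x), 242 mm wide (y); floor 10 mm thick, each hole 70 mm wide and 86 mm deep with centres at y = -78, 0, 78 mm; dividers 8 mm thick reaching 46 mm above the desk, back panel (+x side) 60 mm above the desk. Origin: centre of its underside, z up; x points from front to back
- iron: near-black meteorite, 40 by 46 by 32 mm, in another pigeonhole: not to be moved. Origin: centre of its underside
- pallasite: light-grey meteorite with yellow crystals, 40 by 44 by 30 mm, in another pigeonhole: not to be moved. Origin: centre of its underside
Things that resemble listed ones, but are neither listed nor needed, are in the scene too. What is meant by the cardbox is not purple or turquoise, and is the smaller of those in its own colour.

How it is judged:
On the way, in this order (a step that is already met when the one before it is completed fails the run):
1. book, tin and red box all lie released on the green mat (centres inside its outline), the brown meteorite still in its pigeonhole (x of book in the frame of mat between -0.13 and 0.13 m and y of book in the frame of mat between -0.1 and 0.1 m and z of book in the frame of mat between 0 and 0.09 m and linear speed of each of book, tin, cardbox below 0.02 m/s and contact force between each of book, tin, cardbox and the fingers below 0.1 N and x of tin in the frame of mat between -0.13 and 0.13 m and y of tin in the frame of mat between -0.1 and 0.1 m and z of tin in the frame of mat between 0 and 0.09 m and x of cardbox in the frame of mat between -0.13 and 0.13 m and y of cardbox in the frame of mat between -0.1 and 0.1 m and z of cardbox in the frame of mat between 0 and 0.09 m and distance of meteorite from where it was at the start of the episode below 0.015 m), for 0.2 s.
2. the brown meteorite stands released in the middle of the pan, the three others still on the mat (horizontal distance between meteorite and scale below 0.015 m and z of meteorite in the frame of scale between 0.045 and 0.055 m and angle between meteorite's own z axis and vertical below 0.15 rad and linear speed of each of meteorite, book, tin, cardbox below 0.02 m/s and contact force between each of meteorite, book, tin, cardbox and the fingers below 0.1 N and x of book in the frame of mat between -0.13 and 0.13 m and y of book in the frame of mat between -0.1 and 0.1 m and z of book in the frame of mat between 0 and 0.09 m and x of tin in the frame of mat between -0.13 and 0.13 m and y of tin in the frame of mat between -0.1 and 0.1 m and z of tin in the frame of mat between 0 and 0.09 m and x of cardbox in the frame of mat between -0.13 and 0.13 m and y of cardbox in the frame of mat between -0.1 and 0.1 m and z of cardbox in the frame of mat between 0 and 0.09 m), for 0.3 s.
At the end, for the whole second after the job is handed in: brown meteorite at rest within 15 mm of the pan's centre; book within 15 mm of where it lay, its length within 0.5 rad of the rack's depth; tin flat on the book, centred within 12 mm; red box flat on the tin, within 10 mm; other meteorites moved under 15 mm; all released (horizontal distance between meteorite and scale below 0.015 m and z of meteorite in the frame of scale between 0.045 and 0.055 m and angle between meteorite's own z axis and vertical below 0.15 rad and linear speed of each of meteorite, book, tin, cardbox below 0.02 m/s and contact force between each of meteorite, book, tin, cardbox and the fingers below 0.1 N and distance of each of book, iron, pallasite from where it was at the start of the episode below 0.015 m and angle between the x axis of book and the x axis of rack, either way round below 0.5 rad and horizontal distance between tin and book below 0.012 m and z of tin in the frame of book between 0.02 and 0.028 m and horizontal distance between cardbox and tin below 0.01 m and z of cardbox in the frame of tin between 0.042 and 0.05 m and angle between each of book, tin, cardbox's own z axis and vertical below 0.08 rad); the robot touches nothing.
It fails at once if the brown meteorite is dropped or thrown (faster than 0.5 m/s out of the fingers, a fall of more than 13 mm) (linear speed of meteorite above 0.5 m/s and contact force between meteorite and the arm below 0.05 N and contact force between meteorite and the fingers below 0.05 N).
It fails at once if the book is dropped or thrown (faster than 0.5 m/s out of the fingers, a fall of more than 13 mm) (linear speed of book above 0.5 m/s and contact force between book and the arm below 0.05 N and contact force between book and the fingers below 0.05 N).
It fails at once if the tin is dropped or thrown (faster than 0.5 m/s out of the fingers, a fall of more than 13 mm) (linear speed of tin above 0.5 m/s and contact force between tin and the arm below 0.05 N and contact force between tin and the fingers below 0.05 N).
It fails at once if the red box is dropped or thrown (faster than 0.5 m/s out of the fingers, a fall of more than 13 mm) (linear speed of cardbox above 0.5 m/s and contact force between cardbox and the arm below 0.05 N and contact force between cardbox and the fingers below 0.05 N).
It fails at once if another meteorite is shifted by more than 25 mm (distance of any of iron, pallasite from where it was at the start of the episode above 0.025 m).
It also fails if it takes over 144 s, if anything falls off the work surface, if the arm or the gripper's body presses on something with over 40 N, if the wrist force passes 120 N, or if a joint passes its speed limit or range.

## Working session

There is one attempt and no reset: what is moved stays moved. The work goes in short steps, Python scripts to look and compute and a shell command to move; the robot and the scene stay as the last step left them, time stands still between calls to the robot, and variables do not carry over. Pictures are saved under pics/ and viewed, at most 14 in all, crops included, and the job is handed in when it is done.

```bash
mkdir -p pics; cat > h.py <<'E'
import numpy as np, cv2
from station import readout, camera, r, models
def K(c):
    f=210/np.tan(np.radians(c["vfov"])/2); return np.array([[f,0,c["cx"]],[0,f,c["cy"]],[0,0,1]])
def T(c):
    if "world_from_camera" in c: return np.array(c["world_from_camera"])
    s=readout.read_state(); W=np.eye(4); W[:3,:3]=np.array(s["eef_rot"]); W[:3,3]=s["tool_pos"]
    return W@np.array(c["tool_from_camera"])
def cloud(c):
    """420x560x3 world points, nan where no depth"""
    v,u=np.mgrid[0:420,0:560]; p=np.stack([u,v],-1).reshape(-1,1,2).astype(np.float64)
    n=cv2.undistortPoints(p,K(c),np.array(c["dist_coeffs"],float)).reshape(420,560,2)
    z=c["z_map"].astype(float).copy(); z[z==0]=np.nan
    P=np.concatenate([n*z[...,None],z[...,None]],-1); M=T(c)
    return P@M[:3,:3].T+M[:3,3]
def save(c,name,box=None):
    im=c["img"][...,::-1]
    if box: l,t,rr,b=box; im=im[t:b,l:rr]; k=min(800/im.shape[1],600/im.shape[0]); im=cv2.resize(im,None,fx=k,fy=k,interpolation=cv2.INTER_CUBIC)
    cv2.imwrite("pics/"+name,im)
E
python3 - <<'E'
from h import *
for n in("top","scene"):
    c=camera(n); save(c,n+"1.png"); P=cloud(c)
    for o in "meteorite book tin cardbox mat scale rack iron pallasite".split():
        for d in models.trace(o,c)[:4]:
            q=P[d["mask"]]; q=q[~np.isnan(q[:,0])]
            print(n,o,round(d["conf"],2),np.round(d["extent"]).astype(int),len(q), np.round(np.median(q,0),3) if len(q) else '', np.round(np.percentile(q[:,2],95),3) if len(q) else '')
s=readout.read_state(); print(s)
E
```

```text
top meteorite 0.59 [270 167 290 186] 291 [0.632 0.003 0.042] 0.047
top book 0.72 [267 189 293 237] 757 [0.516 0.006 0.024] 0.028
top tin 0.66 [262 199 294 225] 145 [0.526 0.01  0.071] 0.075
top cardbox 0.73 [210 208 243 239] 609 [0.52  0.126 0.044] 0.048
top cardbox 0.7 [264 199 289 222] 335 [0.543 0.009 0.102] 0.106
top cardbox 0.67 [171 164 202 193] 592 [0.618 0.225 0.042] 0.047
top cardbox 0.6 [314 210 342 232] 332 [ 0.525 -0.102  0.032] 0.036
top scale 0.56 [104 213 172 297] 5285 [0.442 0.333 0.041] 0.053
top rack 0.63 [231 140 331 189] 3514 [0.668 0.001 0.013] 0.06
top iron 0.58 [304 163 324 183] 285 [ 0.628 -0.074  0.04 ] 0.045
top pallasite 0.77 [234 165 260 185] 301 [0.631 0.079 0.039] 0.044
scene meteorite 0.59 [279 234 299 252] 320 [ 0.642 -0.002  0.04 ] 0.046
scene book 0.79 [257 205 297 242] 471 [ 0.569 -0.013  0.025] 0.028
scene book 0.62 [245 239 269 260] 307 [ 0.64  -0.079  0.038] 0.044
scene tin 0.9 [262 197 286 227] 396 [ 0.562 -0.005  0.053] 0.072
scene cardbox 0.87 [219 221 247 238] 371 [ 0.532 -0.104  0.03 ] 0.035
scene cardbox 0.75 [349 206 381 236] 546 [0.63  0.
[... 592 characters left out ...]
05,
        1.52299729e+00, -8.54205824e-02]), 'dq': array([ 0.00039203,  0.00060426,  0.00051742, -0.00058302, -0.00013815,
       -0.00084668]), 'tau': array([-6.54160340e-04, -5.69332910e+01, -5.00876963e+01, -1.95957396e-04,
        1.21957302e-03, -1.12600713e-06]), 'tool_pos': array([ 0.19317855, -0.56806398,  0.20299614]), 'eef_rot': array([[ 9.46755758e-01,  3.21952689e-01, -1.24283738e-05],
       [ 3.21952689e-01, -9.46755758e-01, -6.51972230e-06],
       [-1.38656766e-05,  2.17123628e-06, -1.00000000e+00]]), 'force': array([ 0.22990822,  0.02902514, -0.63149181]), 'wrist_torque': array([-0.00935001, -0.04810844, -0.05385673]), 'finger_force': 0.0, 'grip_width': 1.0008445651279336}
```

```bash
python3 - <<'E'
import cv2
a=cv2.imread("pics/top1.png")[130:330,90:450]; cv2.imwrite("pics/topc.png",cv2.resize(a,None,fx=2.2,fy=2.2,interpolation=2))
E
```

```text
(no output)
```

View pics/topc.png

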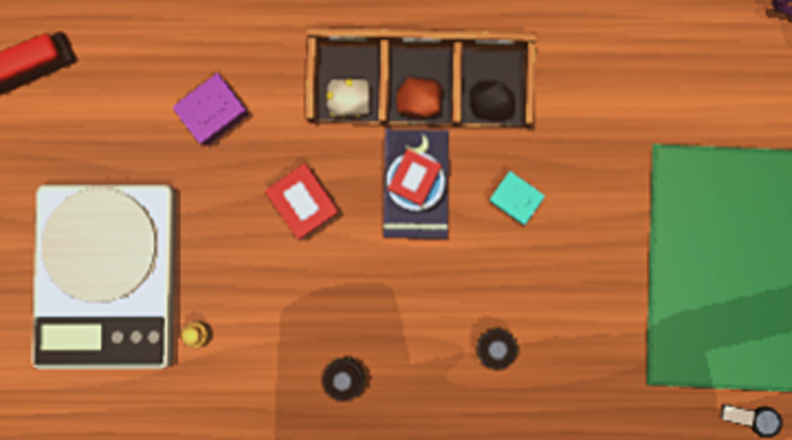

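View pics/scene1.png

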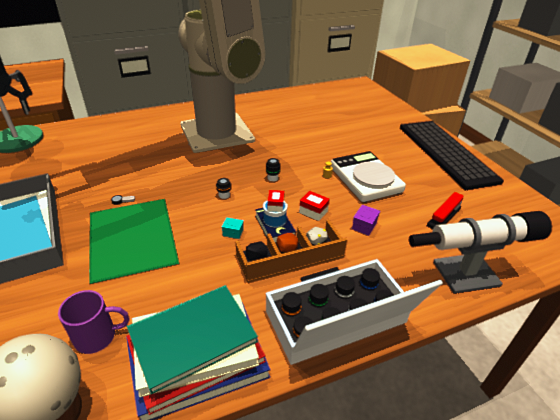

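The top view shows the pile at about px (277,212), with a dark book, blue tin and red box. The candidates for the cardbox are red (277,210) on the tin, a larger red one at (226,223), purple (186,179) and turquoise (328,221). The red one on the tin is the smaller of its colour, and it sits where the description says. The mat is on the right (-y) and the scale on the left (+y). Next I'll measure with depth slices.

```bash
cat >> h.py <<'E'
def rect(P,center,rad,z0,z1,pct=True):
    q=P.reshape(-1,3); q=q[~np.isnan(q[:,0])]
    q=q[(np.hypot(q[:,0]-center[0],q[:,1]-center[1])<rad)&(q[:,2]>z0)&(q[:,2]<z1)]
    if len(q)<10: return None
    (x,y),(w,h),a=cv2.minAreaRect((q[:,:2]*1000).astype(np.float32))
    return dict(n=len(q),c=(round(x,1),round(y,1)),size=(round(w,1),round(h,1)),ang=round(a,1),z=round(float(np.median(q[:,2]))*1000,1),mean=np.round(q.mean(0)*1000,1))
E
python3 - <<'E'
from h import *
for n in("top","scene"):
    c=camera(n); P=cloud(c); print(n, np.round(T(c)[:3,3],2))
    print("box",rect(P,(.54,.005),.06,.09,.12))
    print("tin",rect(P,(.54,.005),.06,.06,.08))
    print("book",rect(P,(.53,.005),.09,.016,.032))
    print("met",rect(P,(.635,.003),.03,.03,.06))
    print("pan",rect(P,(.46,.333),.09,.045,.06))
    d=c["img"].astype(int); m=(d[...,1]>d[...,0]+25)&(d[...,1]>d[...,2]+20); Q=P.copy(); Q[~m]=np.nan
    print("mat",rect(Q,(.45,-.35),.2,-.01,.02))
    print("rackback",rect(P,(.7,0),.16,.053,.07))
    print("near bottles",rect(P,(.40,.06),.04,.015,.2),rect(P,(.40,-.09),.04,.015,.2),rect(P,(.33,.01),.04,.015,.2))
E
```

```text
top [ 0.45 -0.01  1.29]
box {'n': 366, 'c': (541.5, 8.2), 'size': (38.0, 45.4), 'ang': 63.4, 'z': 102.4, 'mean': array([541.2,   8.2, 102.2])}
tin {'n': 181, 'c': (539.8, 6.6), 'size': (57.2, 56.9), 'ang': 0.4, 'z': 70.1, 'mean': array([533.1,   3.9,  70.2])}
book {'n': 896, 'c': (539.5, -9.8), 'size': (155.1, 141.0), 'ang': 64.6, 'z': 24.7, 'mean': array([539.7,   5.7,  24.7])}
met {'n': 320, 'c': (632.0, 3.3), 'size': (47.1, 41.2), 'ang': 89.7, 'z': 41.6, 'mean': array([631.2,   3.2,  41.2])}
pan {'n': 2105, 'c': (455.4, 338.8), 'size': (119.2, 158.7), 'ang': 89.7, 'z': 50.3, 'mean': array([473.9, 338.6,  50.3])}
mat {'n': 9206, 'c': (449.4, -344.5), 'size': (200.9, 258.1), 'ang': 87.6, 'z': 4.3, 'mean': array([ 448.5, -344.4,    4.3])}
rackback {'n': 1636, 'c': (699.3, -4.2), 'size': (315.9, 247.1), 'ang': 11.0, 'z': 62.4, 'mean': array([770.4,   2.3,  62.2])}
near bottles None {'n': 141, 'c': (373.6, -79.1), 'size': (37.0, 24.0), 'ang': 88.1, 'z': 48.1, 'mean': array([373.1, -80. ,  46.2])} None
scene [ 1.27 -0.3   0.7 ]
box {'n': 249, 'c': (542.2, 6.7), 'size': (38.0, 51.6), 'an
[... 245 characters left out ...]
129.7), 'ang': 74.1, 'z': 25.3, 'mean': array([560.2,  -1.2,  25.2])}
met {'n': 271, 'c': (634.1, 2.2), 'size': (48.3, 40.4), 'ang': 87.3, 'z': 42.0, 'mean': array([637.4,  -0.8,  40.8])}
pan {'n': 769, 'c': (459.9, 338.1), 'size': (151.1, 119.0), 'ang': 0.5, 'z': 51.7, 'mean': array([477.9, 336.3,  51.6])}
mat {'n': 5676, 'c': (449.0, -344.9), 'size': (198.6, 262.7), 'ang': 87.2, 'z': 5.2, 'mean': array([ 462.2, -347.7,    5.2])}
rackback {'n': 2221, 'c': (699.7, -6.6), 'size': (313.9, 248.7), 'ang': 11.9, 'z': 61.5, 'mean': array([768.8,  -2.5,  61.9])}
near bottles None {'n': 182, 'c': (374.2, -82.5), 'size': (39.9, 26.3), 'ang': 53.1, 'z': 41.0, 'mean': array([377.3, -81.7,  39.5])} None
```

```bash
python3 -m handwheel '{"angular":[[0,0,0],[0,0,0],[0,0,0],[0,0,0],[0,0,0],[0,0,0],[0,0,0],[0,0,0],[0,0,0],[0,0,0]],"travel":[[0.857,-0.723,-0.3],[0.857,-0.723,-0.3],[0.857,-0.723,-0.3],[0.857,-0.723,-0.3],[0.857,-0.723,-0.3],[0.857,-0.723,-0.3],[0.857,-0.723,-0.3],[0.857,-0.723,-0.3],[0.857,-0.723,-0.3],[0.857,-0.723,-0.3]],"jaw":[1,1,1,1,1,1,1,1,1,1]}' 40
python3 -m handwheel '{"angular":[[0,0,1],[0,0,1],[0,0,1],[0,0,1],[0,0,1],[0,0,1],[0,0,1],[0,0,1],[0,0,1],[0,0,1],[0,0,1],[0,0,1]],"travel":[[0.7,-0.723,0],[0.7,-0.723,0],[0.7,-0.723,0],[0.7,-0.723,0],[0.7,-0.723,0],[0.7,-0.723,0],[0.7,-0.723,0],[0.7,-0.723,0],[0.7,-0.723,0],[0.7,-0.723,0],[0.7,-0.723,0],[0.7,-0.723,0]],"jaw":[1,1,1,1,1,1,1,1,1,1,1,1]}'
python3 - <<'E'
from h import *
s=readout.read_state(); print(s["tool_pos"],s["joint_positions"],s["eef_rot"])
c=camera("wrist"); print(np.round(c["tool_from_camera"],3)); P=cloud(c); save(c,"w1.png")
print("box",rect(P,(.54,.005),.06,.09,.12))
print("tin",rect(P,(.54,.005),.06,.06,.08))
for o in ("book","meteorite"):
  for d in models.trace(o,c)[:2]:
    Q=P.copy(); Q[~d["mask"]]=np.nan
    print(o,d["conf"],d["extent"],rect(Q,(.55,.005),.15,.016,.032),rect(Q,(.63,.005),.04,.03,.06))
E
```

```text
time: 1.93
tool_pos: [0.3689, -0.2775, 0.295]
eef_rot: [[0.945, 0.326, 0.003], [0.326, -0.945, -0.001], [0.002, 0.002, -1.0]]
force: [0.3, -0.6, -0.7]
grip_width: 1.002
finger_force: 0.0
time: 2.93
tool_pos: [0.4954, -0.0084, 0.2927]
eef_rot: [[0.897, -0.442, -0.001], [-0.442, -0.897, -0.001], [-0.0, 0.001, -1.0]]
force: [-0.0, 0.5, -0.0]
grip_width: 1.003
finger_force: 0.0
[ 0.49544684 -0.00842937  0.29273207] [-1.19921175e-01 -1.73403803e-01  1.62586053e+00 -7.59799254e-04
  1.68970106e+00  1.90878868e+00] [[ 8.96936985e-01 -4.42157913e-01 -6.51361390e-04]
 [-4.42158302e-01 -8.96936771e-01 -6.81403214e-04]
 [-2.82942160e-04  8.99180591e-04 -9.99999556e-01]]
[[-0.    -0.963 -0.268  0.067]
 [ 1.    -0.    -0.001  0.001]
 [ 0.001 -0.268  0.963 -0.171]
 [ 0.     0.     0.     1.   ]]
box {'n': 1832, 'c': (540.6, 5.6), 'size': (38.1, 44.6), 'ang': 63.1, 'z': 102.6, 'mean': array([540.9,   5.1, 102.5])}
tin {'n': 673, 'c': (538.7, 3.8), 'size': (58.1, 56.7), 'ang': 22.6, 'z': 70.6, 'mean': array([537.8,  -5.6,  70.5])}
book 0.7 [201.9, 74.5, 295.7, 190.8] {'n': 3197, 'c': (539.4, 4.7), 'size': (68.2, 115.4), 'ang': 89.0, 'z': 24.7, 'mean': array([544. ,   1. ,  24.7])} None
meteorite 0.74 [191.6, 32.3, 237.2, 81.1] {'n': 104, 'c': (630.6, 1.1), 'size': (48.1, 42.0), 'ang': 87.6, 'z': 29.2, 'mean': array([623.5,  -7.5,  28. ])} {'n': 1577, 'c': (631.0, 1.1), 'size': (48.3, 41.6), 'ang': 87.0, 'z': 42.8, 'mean': array([6.297e+02, 1.000e-01, 4.160e+01])}
```

View pics/w1.png

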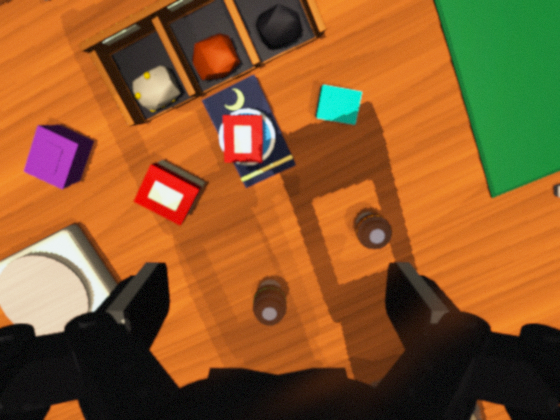

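The wrist view has the box-on-tin at px (243,140), aligned with the fingers, and the larger red box off at (168,193). I'll descend on the small one.

```bash
python3 -m handwheel '{"angular":[[0,0,0],[0,0,0],[0,0,0],[0,0,0],[0,0,0],[0,0,0],[0,0,0],[0,0,0],[0,0,0],[0,0,0],[0,0,0],[0,0,0]],"travel":[[0.114,-0.112,0],[0.114,-0.112,0],[0.114,-0.112,0.1],[0.114,-0.112,0.22],[0.114,-0.112,0.34],[0.114,-0.112,0.44],[0.114,-0.112,0.54],[0.114,-0.112,0.62],[0.114,-0.112,0.68],[0.114,-0.112,0.723],[0.114,-0.112,0.723],[0.114,-0.112,0.723]],"jaw":[1,1,1,1,1,1,1,1,1,1,1,1]}'
python3 - <<'E'
from h import *
c=camera("wrist"); P=cloud(c); save(c,"w2.png")
print("box",rect(P,(.541,.006),.04,.09,.12))
E
```

```text
time: 4.08
tool_pos: [0.5411, 0.0076, 0.0762]
eef_rot: [[0.897, -0.442, -0.001], [-0.442, -0.897, 0.0], [-0.001, 0.0, -1.0]]
force: [-0.0, -0.2, 0.4]
grip_width: 1.0
finger_force: 0.0
box {'n': 9175, 'c': (540.9, 6.0), 'size': (38.1, 47.2), 'ang': 63.3, 'z': 103.5, 'mean': array([543.4,   4.7, 103.1])}
```

View pics/w2.png

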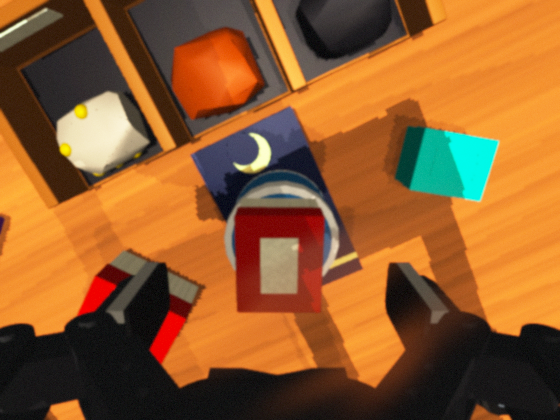

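The box is centred between the fingers (px 280,260), so I'll close and lift.

```bash
python3 -m handwheel '{"angular":[[0,0,0],[0,0,0],[0,0,0],[0,0,0],[0,0,0],[0,0,0],[0,0,0],[0,0,0],[0,0,0],[0,0,0]],"travel":[[0,0,0],[0,0,0],[0,0,0],[0,0,0],[0,0,0],[0,0,0],[0,0,0],[0,0,0],[0,0,0],[0,0,0]],"jaw":[0,0,0,0,0,0,0,0,0,0]}' 25
python3 -m handwheel '{"angular":[[0,0,0],[0,0,0],[0,0,0],[0,0,0],[0,0,0],[0,0,0],[0,0,0],[0,0,0]],"travel":[[0,0,-0.03],[0,0,-0.08],[0,0,-0.16],[0,0,-0.25],[0,0.1,-0.25],[0,0.18,-0.25],[0,0.2,-0.25],[0,0.2,-0.25]],"jaw":[0,0,0,0,0,0,0,0]}'
```

```text
time: 4.97
tool_pos: [0.5412, 0.0081, 0.076]
eef_rot: [[0.897, -0.442, -0.0], [-0.442, -0.897, 0.0], [-0.0, 0.0, -1.0]]
force: [0.5, 0.0, 0.0]
grip_width: 0.002
finger_force: 0.0
time: 5.63
tool_pos: [0.5145, -0.047, 0.1519]
eef_rot: [[0.896, -0.444, 0.001], [-0.444, -0.896, -0.0], [0.001, 0.0, -1.0]]
force: [-0.1, 0.3, -0.4]
grip_width: -0.001
finger_force: 0.0
```

Shut with nothing in the grip, so I need to look.

```bash
python3 - <<'E'
from h import *
c=camera("wrist"); P=cloud(c); save(c,"w3.png")
print("box",rect(P,(.541,.006),.05,.09,.12)); print("tin",rect(P,(.54,.005),.06,.06,.08))
c=camera("top"); P=cloud(c)
print("box",rect(P,(.541,.006),.05,.09,.12)); 
E
```

```text
box {'n': 4554, 'c': (540.5, 6.6), 'size': (38.4, 46.5), 'ang': 63.5, 'z': 102.1, 'mean': array([541.5,   5.1, 101.7])}
tin {'n': 1644, 'c': (541.6, -7.7), 'size': (59.5, 32.4), 'ang': 9.9, 'z': 70.2, 'mean': array([540.9, -11.5,  70.4])}
box None
```

View pics/w3.png

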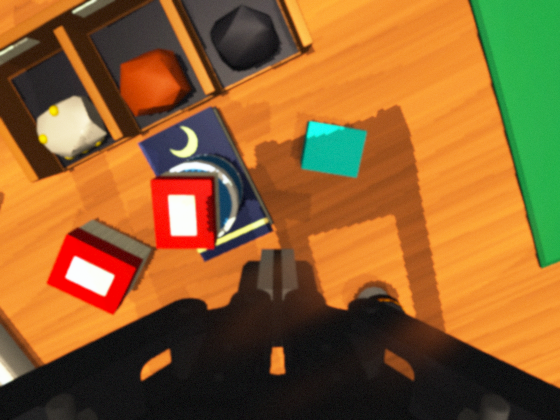

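```bash
python3 - <<'E'
from h import *
s=readout.read_state(); print(s["tool_pos"],s["grip_width"])
c=camera("wrist"); P=cloud(c); print(K(c)[0,0],c["cx"],c["cy"])
R=np.array(s["eef_rot"])
for v in range(240,310,6): print(v,c["z_map"][v,268],np.round((P[v,268]-s["tool_pos"])@R,4),np.round((P[v,290]-s["tool_pos"])@R,4))
E
```

```text
[ 0.51495671 -0.04549921  0.15136943] 0.0007476383946810612
365.6356084282294 277.07346734195596 204.91347979615256
240 0.34378257 [-0.0566 -0.0079  0.1512] [-0.0569  0.0128  0.1519]
246 0.34506714 [-0.0625 -0.0079  0.1508] [-0.0624  0.0128  0.1505]
252 0.14536166 [ 0.0103 -0.0028 -0.0362] [ 0.0106  0.0059 -0.0367]
258 0.1396389 [ 0.0103 -0.0027 -0.0421] [ 0.011   0.0057 -0.0436]
264 0.13445999 [ 0.0103 -0.0025 -0.0475] [ 0.0108  0.0055 -0.0484]
270 0.12870799 [ 0.0107 -0.0024 -0.0533] [ 0.0102  0.0054 -0.0522]
276 0.124619626 [ 0.0105 -0.0023 -0.0576] [ 0.0106  0.0052 -0.0577]
282 0.11991161 [ 0.0108 -0.0022 -0.0625] [ 0.0108  0.0051 -0.0624]
288 0.11618079 [ 0.0107 -0.0021 -0.0664] [ 0.01    0.005  -0.0651]
294 0.11081791 [ 0.0116 -0.0019 -0.0717] [ 0.0117  0.0047 -0.072 ]
300 0.1076187 [ 0.0115 -0.0018 -0.075 ] [ 0.0113  0.0047 -0.0748]
306 0.10440091 [ 0.0115 -0.0018 -0.0784] [ 0.0114  0.0045 -0.0783]
```

The depth at the fingertips puts them 36 mm behind the reported TCP. With that, they closed at z≈0.112, above the box top at 0.102. The box is untouched. I'll take the true tips as TCP z + 0.036 and retry at TCP z 0.040; the fingers clear both tin and box there either way.

```bash
python3 -m handwheel '{"angular":[[0,0,0],[0,0,0],[0,0,0],[0,0,0],[0,0,0],[0,0,0],[0,0,0],[0,0,0],[0,0,0],[0,0,0],[0,0,0],[0,0,0],[0,0,0],[0,0,0],[0,0,0]],"travel":[[0,-0.1,0],[0,-0.193,0],[0,-0.193,0],[0,-0.193,0],[0,-0.193,0],[0,-0.193,0],[0,-0.193,0],[0,-0.193,0.06],[0,-0.193,0.14],[0,-0.193,0.22],[0,-0.193,0.29],[0,-0.193,0.34],[0,-0.193,0.371],[0,-0.193,0.371],[0,-0.193,0.371]],"jaw":[1,1,1,1,1,1,1,1,1,1,1,1,1,1,1]}' 25
python3 -m handwheel '{"angular":[[0,0,0],[0,0,0],[0,0,0],[0,0,0],[0,0,0],[0,0,0],[0,0,0],[0,0,0],[0,0,0],[0,0,0]],"travel":[[0,0,0],[0,0,0],[0,0,0],[0,0,0],[0,0,0],[0,0,0],[0,0,0],[0,0,0],[0,0,0],[0,0,0]],"jaw":[0,0,0,0,0,0,0,0,0,0]}' 25
```

```text
time: 7.03
tool_pos: [0.5402, 0.0058, 0.04]
eef_rot: [[0.897, -0.442, -0.0], [-0.442, -0.897, -0.0], [-0.0, 0.0, -1.0]]
force: [-0.6, -0.4, 0.9]
grip_width: 1.0
finger_force: 0.0
time: 7.87
tool_pos: [0.5412, 0.0061, 0.0409]
eef_rot: [[0.897, -0.442, 0.002], [-0.442, -0.897, -0.0], [0.002, -0.001, -1.0]]
force: [-1.1, -1.0, 6.5]
grip_width: 0.438
finger_force: 26.0
```

```bash
python3 -m handwheel '{"angular":[[0,0,0],[0,0,0],[0,0,0],[0,0,0],[0,0,0],[0,0,0],[0,0,0],[0,0,0],[0,0,0],[0,0,0],[0,0,0],[0,0,0],[0,0,0]],"travel":[[0,0,-0.03],[0,0,-0.08],[0,0,-0.16],[0,0,-0.25],[0,0.05,-0.34],[0,0.12,-0.4],[0,0.22,-0.4],[-0.03,0.32,-0.4],[-0.06,0.42,-0.4],[-0.112,0.52,-0.4],[-0.112,0.6,-0.4],[-0.112,0.65,-0.4],[-0.112,0.667,-0.4]],"jaw":[0,0,0,0,0,0,0,0,0,0,0,0,0]}'
python3 -m handwheel '{"angular":[[0,0,0],[0,0,0],[0,0,0],[0,0,0],[0,0,0],[0,0,0],[0,0,0],[0,0,0],[0,0,0],[0,0,0],[0,0,0],[0,0,0],[0,0,0]],"travel":[[0,0.1,0],[0,0.2,0],[0,0.3,0],[0,0.38,0],[0,0.433,0],[0,0.433,0.08],[0,0.433,0.18],[0,0.433,0.29],[0,0.433,0.39],[0,0.433,0.47],[0,0.433,0.54],[0,0.433,0.57],[0,0.433,0.57]],"jaw":[0,0,0,0,0,0,0,0,0,0,0,0,0]}'
python3 - <<'E'
from h import *
s=readout.read_state(); print(s["tool_pos"],s["grip_width"],s["force"])
c=camera("wrist"); P=cloud(c); save(c,"w4.png")
E
```

```text
time: 8.95
tool_pos: [0.4206, -0.1601, 0.1602]
eef_rot: [[0.896, -0.444, -0.0], [-0.444, -0.896, -0.001], [0.0, 0.001, -1.0]]
force: [0.2, 0.4, -0.1]
grip_width: 0.441
finger_force: 25.4
time: 10.03
tool_pos: [0.363, -0.273, -0.0134]
eef_rot: [[0.897, -0.441, -0.003], [-0.441, -0.897, 0.004], [-0.005, -0.002, -1.0]]
force: [-0.0, 0.3, -0.3]
grip_width: 0.438
finger_force: 25.5
[ 0.36303878 -0.27304815 -0.01343788] 0.43781570095638667 [-0.02141112  0.32236335 -0.26641352]
```

View pics/w4.png

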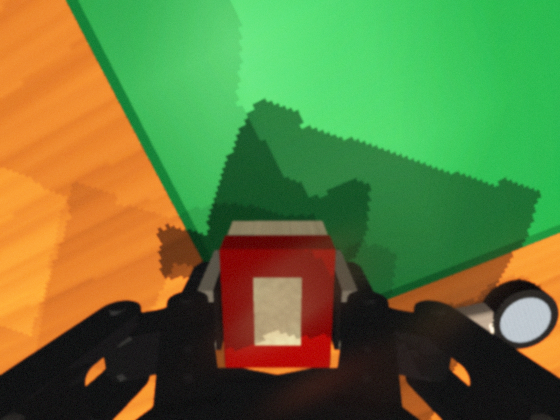

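The box hangs level over the mat corner. I'll shift slightly inward and lower it until contact.

```bash
python3 -m handwheel '{"angular":[[0,0,0],[0,0,0],[0,0,0],[0,0,0],[0,0,0],[0,0,0],[0,0,0]],"travel":[[0.033,0.033,0],[0.033,0.033,0.01],[0.033,0.033,0.02],[0.033,0.033,0.025],[0.033,0.033,0.03],[0.033,0.033,0.035],[0.033,0.033,0.035]],"jaw":[0,0,0,0,0,0,0]}'
sleep 0; python3 -m handwheel '{"angular":[[0,0,0],[0,0,0]],"travel":[[0,0,0.006],[0,0,0.006]],"jaw":[0,0]}'
```

```text
time: 10.67
tool_pos: [0.3687, -0.2878, -0.022]
eef_rot: [[0.897, -0.442, -0.0], [-0.442, -0.897, 0.0], [-0.001, -0.0, -1.0]]
force: [-0.1, -0.5, -0.2]
grip_width: 0.442
finger_force: 25.5
time: 10.83
tool_pos: [0.3688, -0.288, -0.0238]
eef_rot: [[0.897, -0.442, -0.0], [-0.442, -0.897, 0.0], [-0.0, -0.0, -1.0]]
force: [-0.4, 0.9, 0.4]
grip_width: 0.439
finger_force: 25.5
```

```bash
python3 -m handwheel '{"angular":[[0,0,0],[0,0,0]],"travel":[[0,0,0.006],[0,0,0.006]],"jaw":[0,0]}'
python3 -m handwheel '{"angular":[[0,0,0],[0,0,0]],"travel":[[0,0,0.005],[0,0,0.005]],"jaw":[0,0]}'
```

```text
time: 11.0
tool_pos: [0.3691, -0.2884, -0.0252]
eef_rot: [[0.897, -0.442, 0.0], [-0.442, -0.897, -0.0], [0.0, 0.0, -1.0]]
force: [-1.0, -0.1, -0.1]
grip_width: 0.444
finger_force: 25.6
time: 11.17
tool_pos: [0.3692, -0.2885, -0.0253]
eef_rot: [[0.897, -0.442, -0.0], [-0.442, -0.897, 0.0], [-0.0, 0.0, -1.0]]
force: [-6.9, 6.2, 19.2]
grip_width: 0.443
finger_force: 28.1
```

```bash
python3 -m handwheel '{"angular":[[0,0,0],[0,0,0],[0,0,0],[0,0,0],[0,0,0],[0,0,0],[0,0,0],[0,0,0],[0,0,0],[0,0,0],[0,0,0],[0,0,0],[0,0,0],[0,0,0],[0,0,0],[0,0,0]],"travel":[[0,0,-0.005],[0,0,-0.005],[0,0,-0.005],[0,0,-0.005],[0,0,-0.005],[0,0,-0.005],[0,0,-0.03],[0,0,-0.1],[0,0,-0.2],[0,0,-0.32],[0,0,-0.44],[0,0,-0.54],[0,0,-0.6],[0,-0.1,-0.6],[0,-0.15,-0.6],[0,-0.15,-0.6]],"jaw":[1,1,1,1,1,1,1,1,1,1,1,1,1,1,1,1]}'
python3 -m handwheel '{"angular":[[0,0,0],[0,0,0],[0,0,0],[0,0,0],[0,0,0],[0,0,0],[0,0,0],[0,0,0],[0,0,0],[0,0,0],[0,0,0]],"travel":[[0.083,-0.98,0],[0.083,-0.98,0],[0.083,-0.98,0],[0.083,-0.98,0],[0.083,-0.98,0],[0.083,-0.98,0],[0.083,-0.98,0],[0.083,-0.98,0],[0.083,-0.98,0],[0.083,-0.98,0],[0.083,-0.98,0]],"jaw":[1,1,1,1,1,1,1,1,1,1,1]}'
cat > tin.py <<'E'
from h import *
s=readout.read_state(); print(s["tool_pos"])
c=camera("wrist"); P=cloud(c)
print("tin",rect(P,(.54,.005),.06,.06,.08))
for d in models.trace("book",c)[:1]:
    Q=P.copy(); Q[~d["mask"]]=np.nan; print("book",rect(Q,(.54,.005),.15,.016,.032))
E
python3 tin.py
```

```text
time: 12.5
tool_pos: [0.39, -0.2462, 0.1544]
eef_rot: [[0.898, -0.44, 0.002], [-0.44, -0.898, 0.0], [0.002, -0.001, -1.0]]
force: [0.5, 0.4, -0.3]
grip_width: 1.0
finger_force: 0.0
time: 13.42
tool_pos: [0.5404, 0.0035, 0.153]
eef_rot: [[0.897, -0.443, -0.001], [-0.443, -0.897, -0.001], [-0.0, 0.001, -1.0]]
force: [0.0, -0.2, -0.0]
grip_width: 1.0
finger_force: 0.0
[0.54041476 0.00350128 0.15302589]
tin {'n': 5237, 'c': (538.8, 4.7), 'size': (59.1, 59.3), 'ang': 87.6, 'z': 70.5, 'mean': array([540.1,   4.1,  70.4])}
book {'n': 5443, 'c': (539.0, 4.8), 'size': (68.4, 115.8), 'ang': 88.9, 'z': 24.5, 'mean': array([552.5,   1.1,  24.5])}
```

```bash
python3 -m handwheel '{"angular":[[0,0,0],[0,0,0],[0,0,0],[0,0,0],[0,0,0],[0,0,0],[0,0,0],[0,0,0],[0,0,0]],"travel":[[-0.006,0,0.04],[-0.006,0,0.12],[-0.006,0,0.22],[-0.006,0,0.31],[-0.006,0,0.38],[-0.006,0,0.44],[-0.006,0,0.48],[-0.006,0,0.503],[-0.006,0,0.503]],"jaw":[1,1,1,1,1,1,1,1,1]}' 30
python3 -m handwheel '{"angular":[[0,0,0],[0,0,0],[0,0,0],[0,0,0],[0,0,0],[0,0,0],[0,0,0],[0,0,0]],"travel":[[0,0,0],[0,0,0],[0,0,0],[0,0,0],[0,0,0],[0,0,0],[0,0,0],[0,0,0]],"jaw":[0,0,0,0,0,0,0,0]}' 30
```

```text
time: 14.27
tool_pos: [0.5379, 0.0053, 0.0005]
eef_rot: [[0.897, -0.442, -0.003], [-0.442, -0.897, 0.0], [-0.003, 0.001, -1.0]]
force: [-1.3, -0.1, 0.8]
grip_width: 0.998
finger_force: 0.0
time: 14.93
tool_pos: [0.5409, 0.0055, 0.0039]
eef_rot: [[0.897, -0.442, 0.003], [-0.442, -0.897, -0.0], [0.003, -0.001, -1.0]]
force: [-0.6, -1.0, 6.6]
grip_width: 0.695
finger_force: 32.9
```

```bash
python3 -m handwheel '{"angular":[[0,0,0],[0,0,0],[0,0,0],[0,0,0],[0,0,0],[0,0,0],[0,0,0],[0,0,0],[0,0,0],[0,0,0],[0,0,0],[0,0,0],[0,0,0]],"travel":[[0,0,-0.02],[0,0,-0.06],[0,0,-0.12],[0,0,-0.2],[0,0,-0.29],[0,0.05,-0.36],[0,0.12,-0.4],[0.03,0.22,-0.4],[0.06,0.33,-0.4],[0.09,0.43,-0.4],[0.123,0.52,-0.4],[0.123,0.57,-0.4],[0.123,0.6,-0.4]],"jaw":[0,0,0,0,0,0,0,0,0,0,0,0,0]}'
python3 -m handwheel '{"angular":[[0,0,0],[0,0,0],[0,0,0],[0,0,0],[0,0,0],[0,0,0],[0,0,0],[0,0,0],[0,0,0],[0,0,0],[0,0,0],[0,0,0],[0,0,0],[0,0,0],[0,0,0],[0,0,0]],"travel":[[0,0.1,0],[0,0.21,0],[0,0.32,0],[0,0.43,0],[0,0.54,0],[0,0.65,0],[0,0.74,0],[0,0.82,0],[0,0.865,0],[0,0.865,0.06],[0,0.865,0.14],[0,0.865,0.24],[0,0.865,0.32],[0,0.865,0.38],[0,0.865,0.4],[0,0.865,0.4]],"jaw":[0,0,0,0,0,0,0,0,0,0,0,0,0,0,0,0]}'
```

```text
time: 16.02
tool_pos: [0.4923, -0.1741, 0.1232]
eef_rot: [[0.896, -0.444, 0.0], [-0.444, -0.896, -0.001], [0.001, 0.0, -1.0]]
force: [-0.3, 0.2, -1.6]
grip_width: 0.7
finger_force: 32.8
time: 17.35
tool_pos: [0.3777, -0.4028, 0.0005]
eef_rot: [[0.897, -0.441, -0.002], [-0.441, -0.897, 0.003], [-0.004, -0.002, -1.0]]
force: [-0.7, 1.0, -1.4]
grip_width: 0.693
finger_force: 32.9
```

Lower in fine steps toward expected contact at about −0.016.

```bash
python3 -m handwheel '{"angular":[[0,0,0],[0,0,0],[0,0,0],[0,0,0],[0,0,0],[0,0,0]],"travel":[[0,0,0.015],[0,0,0.03],[0,0,0.04],[0,0,0.045],[0,0,0.048],[0,0,0.048]],"jaw":[0,0,0,0,0,0]}'
python3 -m handwheel '{"angular":[[0,0,0],[0,0,0]],"travel":[[0,0,0.006],[0,0,0.006]],"jaw":[0,0]}'
python3 -m handwheel '{"angular":[[0,0,0],[0,0,0]],"travel":[[0,0,0.005],[0,0,0.005]],"jaw":[0,0]}'
```

```text
time: 17.85
tool_pos: [0.3784, -0.4051, -0.0119]
eef_rot: [[0.897, -0.442, 0.0], [-0.442, -0.897, -0.0], [0.0, 0.0, -1.0]]
force: [-0.8, -0.5, -1.9]
grip_width: 0.698
finger_force: 32.9
time: 18.02
tool_pos: [0.3783, -0.4049, -0.014]
eef_rot: [[0.897, -0.442, 0.0], [-0.442, -0.897, 0.0], [0.0, -0.0, -1.0]]
force: [0.0, 0.0, -0.7]
grip_width: 0.692
finger_force: 32.9
time: 18.18
tool_pos: [0.3782, -0.4048, -0.0157]
eef_rot: [[0.897, -0.442, -0.0], [-0.442, -0.897, 0.0], [-0.0, -0.0, -1.0]]
force: [0.0, -0.1, -1.7]
grip_width: 0.694
finger_force: 32.9
```

```bash
python3 -m handwheel '{"angular":[[0,0,0],[0,0,0]],"travel":[[0,0,0.005],[0,0,0.005]],"jaw":[0,0]}'
python3 -m handwheel '{"angular":[[0,0,0],[0,0,0]],"travel":[[0,0,0.004],[0,0,0.004]],"jaw":[0,0]}'
```

```text
time: 18.35
tool_pos: [0.3785, -0.4052, -0.016]
eef_rot: [[0.897, -0.442, 0.0], [-0.442, -0.897, -0.0], [0.0, 0.0, -1.0]]
force: [-2.8, 2.2, 6.5]
grip_width: 0.695
finger_force: 33.4
time: 18.52
tool_pos: [0.3788, -0.4055, -0.0161]
eef_rot: [[0.897, -0.442, 0.0], [-0.442, -0.897, -0.001], [0.001, 0.0, -1.0]]
force: [-4.5, 5.4, 15.9]
grip_width: 0.693
finger_force: 34.4
```

```bash
python3 -m handwheel '{"angular":[[0,0,0],[0,0,0],[0,0,0],[0,0,0],[0,0,0],[0,0,0],[0,0,0],[0,0,0],[0,0,0],[0,0,0],[0,0,0],[0,0,0],[0,0,0],[0,0,0],[0,0,0],[0,0,0]],"travel":[[0,0,-0.006],[0,0,-0.006],[0,0,-0.006],[0,0,-0.006],[0,0,-0.006],[0,0,-0.03],[0,0,-0.1],[0,0,-0.2],[0,0,-0.32],[0,0,-0.44],[0,-0.05,-0.55],[0,-0.15,-0.6],[0,-0.25,-0.6],[0,-0.38,-0.6],[0,-0.45,-0.6],[0,-0.5,-0.6]],"jaw":[1,1,1,1,1,1,1,1,1,1,1,1,1,1,1,1]}'
python3 -m handwheel '{"angular":[[0,0,-0.56],[0,0,-0.56],[0,0,-0.56],[0,0,-0.56],[0,0,-0.56],[0,0,-0.56],[0,0,-0.56],[0,0,-0.56],[0,0,-0.56],[0,0,-0.56],[0,0,-0.56],[0,0,-0.56]],"travel":[[-0.12,-0.96,0],[-0.12,-0.96,0],[-0.12,-0.96,0],[-0.12,-0.96,0],[-0.12,-0.96,0],[-0.12,-0.96,0],[-0.12,-0.96,0],[-0.12,-0.96,0],[-0.12,-0.96,0],[-0.12,-0.96,0],[-0.12,-0.96,0],[-0.12,-0.96,0]],"jaw":[1,1,1,1,1,1,1,1,1,1,1,1]}'
cat >> tin.py <<'E'
save(c,"w%d.png"%(s["time"]*10))
R=np.array(s["eef_rot"]); L=(P-s["tool_pos"])@R
m=(np.abs(L[...,0])<.025)&(np.abs(L[...,1])<.062)&(L[...,2]<.03)&(L[...,2]>-.09)
for sg in(-1,1):
    q=L[m&(L[...,1]*sg>0.03)]; print("finger",sg,len(q),np.round(np.percentile(q,[1,50,99],axis=0),4).tolist() if len(q) else '')
E
python3 tin.py
```

```text
time: 19.85
tool_pos: [0.4456, -0.2682, 0.1627]
eef_rot: [[0.898, -0.44, 0.001], [-0.44, -0.898, 0.0], [0.001, -0.0, -1.0]]
force: [0.8, -0.1, 0.4]
grip_width: 1.0
finger_force: 0.0
time: 20.85
tool_pos: [0.5393, 0.0026, 0.162]
eef_rot: [[1.0, -0.02, -0.0], [-0.02, -1.0, -0.0], [-0.0, 0.0, -1.0]]
force: [-0.1, 0.2, 0.1]
grip_width: 1.001
finger_force: 0.0
[0.53932819 0.00258007 0.16200096]
tin None
book {'n': 10271, 'c': (538.8, 5.0), 'size': (68.2, 115.6), 'ang': 88.9, 'z': 24.3, 'mean': array([541.9,   4.9,  24.3])}
finger -1 4795 [[-0.0112, -0.0609, -0.0898], [0.0065, -0.043, -0.0691], [0.0127, -0.0414, -0.0433]]
finger 1 4730 [[-0.0111, 0.0429, -0.0898], [0.0066, 0.0445, -0.0686], [0.0126, 0.061, -0.0434]]
```

```bash
python3 -m handwheel '{"angular":[[0,0,0],[0,0,0],[0,0,0],[0,0,0],[0,0,0],[0,0,0],[0,0,0],[0,0,0],[0,0,0],[0,0,0],[0,0,0],[0,0,0],[0,0,0]],"travel":[[0,-0.01,0.04],[0,-0.01,0.13],[0,-0.01,0.24],[0,-0.01,0.35],[0,-0.01,0.44],[0,-0.01,0.52],[0,-0.01,0.58],[0,-0.01,0.62],[0,-0.01,0.64],[0,-0.01,0.655],[0,-0.01,0.663],[0,-0.01,0.663],[0,-0.01,0.663]],"jaw":[1,1,1,1,1,1,1,1,1,1,1,1,1]}' 40
python3 -m handwheel '{"angular":[[0,0,0],[0,0,0],[0,0,0],[0,0,0],[0,0,0],[0,0,0],[0,0,0],[0,0,0]],"travel":[[0,0,0],[0,0,0],[0,0,0],[0,0,0],[0,0,0],[0,0,0],[0,0,0],[0,0,0]],"jaw":[0,0,0,0,0,0,0,0]}' 40
```

```text
time: 22.03
tool_pos: [0.5406, 0.0068, -0.0359]
eef_rot: [[1.0, -0.018, 0.002], [-0.018, -1.0, -0.0], [0.002, 0.0, -1.0]]
force: [0.0, 0.9, -0.3]
grip_width: 1.003
finger_force: 0.0
time: 22.7
tool_pos: [0.5414, 0.0067, -0.0351]
eef_rot: [[1.0, -0.018, 0.003], [-0.018, -1.0, -0.0], [0.003, 0.0, -1.0]]
force: [-0.8, -0.5, 7.1]
grip_width: 0.79
finger_force: 50.9
```

```bash
python3 -m handwheel '{"angular":[[0,0,0],[0,0,0],[0,0,0],[0,0,0],[0,0,0],[0,0,0],[0,0,0],[0,0,0],[0,0,0],[0,0,0],[0,0,0],[0,0,0],[0,0,0],[0,0,0]],"travel":[[0,0,-0.02],[0,0,-0.06],[0,0,-0.12],[0,0,-0.2],[0,0,-0.28],[0,0.02,-0.35],[-0.03,0.07,-0.4],[-0.06,0.15,-0.4],[-0.1,0.24,-0.4],[-0.134,0.33,-0.4],[-0.134,0.41,-0.4],[-0.134,0.47,-0.4],[-0.134,0.5,-0.4],[-0.134,0.5,-0.4]],"jaw":[0,0,0,0,0,0,0,0,0,0,0,0,0,0]}'
python3 -m handwheel '{"angular":[[0,0,0],[0,0,0],[0,0,0],[0,0,0],[0,0,0],[0,0,0],[0,0,0],[0,0,0],[0,0,0],[0,0,0],[0,0,0],[0,0,0],[0,0,0],[0,0,0],[0,0,0]],"travel":[[0,0.05,0],[0,0.14,0],[0,0.24,0],[0,0.34,0],[0,0.44,0],[0,0.53,0],[0,0.61,0],[0,0.66,0],[0,0.675,0],[0,0.675,0.06],[0,0.675,0.14],[0,0.675,0.22],[0,0.675,0.28],[0,0.675,0.32],[0,0.675,0.32]],"jaw":[0,0,0,0,0,0,0,0,0,0,0,0,0,0,0]}'
python3 -c "
from h import *
c=camera('wrist'); save(c,'wb.png')"
```

```text
time: 23.87
tool_pos: [0.4967, -0.1439, 0.0837]
eef_rot: [[1.0, -0.02, 0.001], [-0.02, -1.0, -0.001], [0.001, 0.001, -1.0]]
force: [0.1, 0.4, -3.1]
grip_width: 0.789
finger_force: 45.5
time: 25.12
tool_pos: [0.4914, -0.3416, -0.0164]
eef_rot: [[1.0, -0.017, -0.004], [-0.017, -1.0, 0.004], [-0.004, -0.004, -1.0]]
force: [-0.8, 0.7, -2.8]
grip_width: 0.789
finger_force: 45.6
```

View pics/wb.png

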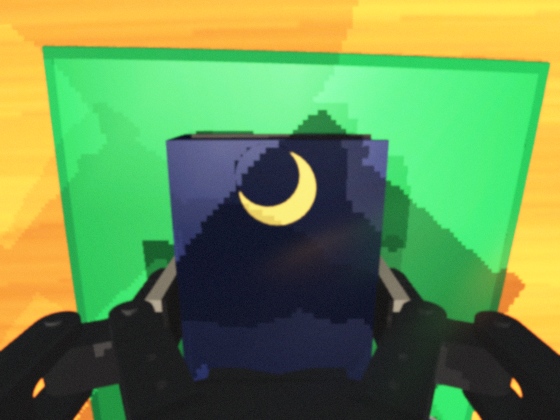

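The book hangs level over the mat, so I'll lower it.

```bash
python3 -m handwheel '{"angular":[[0,0,0],[0,0,0],[0,0,0],[0,0,0],[0,0,0]],"travel":[[0,0,0.015],[0,0,0.03],[0,0,0.04],[0,0,0.046],[0,0,0.046]],"jaw":[0,0,0,0,0]}'
python3 -m handwheel '{"angular":[[0,0,0],[0,0,0]],"travel":[[0,0,0.006],[0,0,0.006]],"jaw":[0,0]}'
python3 -m handwheel '{"angular":[[0,0,0],[0,0,0]],"travel":[[0,0,0.005],[0,0,0.005]],"jaw":[0,0]}'
```

```text
time: 25.58
tool_pos: [0.4931, -0.3448, -0.0269]
eef_rot: [[1.0, -0.018, -0.0], [-0.018, -1.0, 0.0], [-0.0, -0.0, -1.0]]
force: [0.0, 1.0, -1.6]
grip_width: 0.788
finger_force: 45.6
time: 25.75
tool_pos: [0.4931, -0.3449, -0.0286]
eef_rot: [[1.0, -0.018, 0.0], [-0.018, -1.0, -0.0], [0.0, 0.0, -1.0]]
force: [-0.3, 0.5, -2.5]
grip_width: 0.788
finger_force: 45.6
time: 25.92
tool_pos: [0.4931, -0.3448, -0.0303]
eef_rot: [[1.0, -0.018, -0.0], [-0.018, -1.0, 0.0], [-0.0, -0.0, -1.0]]
force: [1.1, -0.1, -2.3]
grip_width: 0.787
finger_force: 45.6
```

```bash
python3 -m handwheel '{"angular":[[0,0,0],[0,0,0],[0,0,0]],"travel":[[0,0,0.005],[0,0,0.005],[0,0,0.005]],"jaw":[0,0,0]}'
python3 -m handwheel '{"angular":[[0,0,0],[0,0,0],[0,0,0],[0,0,0],[0,0,0],[0,0,0],[0,0,0],[0,0,0],[0,0,0],[0,0,0],[0,0,0],[0,0,0],[0,0,0],[0,0,0],[0,0,0],[0,0,0]],"travel":[[0,0,-0.005],[0,0,-0.005],[0,0,-0.005],[0,0,-0.005],[0,0,-0.005],[0,0,-0.03],[0,0,-0.1],[0,0,-0.2],[0,0,-0.32],[0,0,-0.44],[0,0,-0.55],[0,0,-0.6],[0,-0.05,-0.6],[0,-0.12,-0.6],[0,-0.18,-0.6],[0,-0.2,-0.6]],"jaw":[1,1,1,1,1,1,1,1,1,1,1,1,1,1,1,1]}'
python3 -m handwheel '{"angular":[[0,0,-1],[0,0,-1],[0,0,-1],[0,0,-1],[0,0,-1],[0,0,-1],[0,0,-1],[0,0,-1],[0,0,-1],[0,0,-1],[0,0,-1],[0,0,-1]],"travel":[[0.44,-0.965,0],[0.44,-0.965,0],[0.44,-0.965,0],[0.44,-0.965,0],[0.44,-0.965,0],[0.44,-0.965,0],[0.44,-0.965,0],[0.44,-0.965,0],[0.44,-0.965,0],[0.44,-0.965,0],[0.44,-0.965,0],[0.44,-0.965,0]],"jaw":[1,1,1,1,1,1,1,1,1,1,1,1]}'
python3 -m handwheel '{"angular":[[0,0,-0.96],[0,0,-0.96],[0,0,-0.96],[0,0,-0.96],[0,0,-0.96],[0,0,-0.96],[0,0,-0.96],[0,0,-0.96],[0,0,-0.96]],"travel":[[0,0,0],[0,0,0],[0,0,0],[0,0,0],[0,0,0],[0,0,0],[0,0,0],[0,0,0],[0,0,0]],"jaw":[0.72,0.72,0.72,0.72,0.72,0.72,0.72,0.72,0.72]}'
cat > met.py <<'E'
from h import *
s=readout.read_state(); print(s["tool_pos"],s["eef_rot"][0],s["grip_width"])
c=camera("wrist"); P=cloud(c); save(c,"wm%d.png"%(s["time"]*10))
for d in models.trace("meteorite",c)[:2]:
    Q=P.copy(); Q[~d["mask"]]=np.nan
    for z in((.012,.06),(.03,.06),(.012,.03)): print("met",d["conf"],rect(Q,(.631,.002),.045,*z))
print("panel",rect(P,(.695,0),.035,.053,.07)); print("floor",rect(P,(.631,.002),.033,.005,.014))
R=np.array(s["eef_rot"]); L=(P-s["tool_pos"])@R
m=(np.abs(L[...,0])<.025)&(np.abs(L[...,1])<.062)&(L[...,2]<-.02)&(L[...,2]>-.09)
for sg in(-1,1):
    q=L[m&(L[...,1]*sg>0.01)]; print("finger",sg,len(q),np.round(np.percentile(q,[1,50,99],axis=0),4).tolist() if len(q) else '')
E
python3 met.py
```

```text
time: 26.17
tool_pos: [0.4933, -0.345, -0.0311]
eef_rot: [[1.0, -0.018, 0.0], [-0.018, -1.0, -0.0], [0.0, 0.0, -1.0]]
force: [-1.9, 0.8, 3.5]
grip_width: 0.783
finger_force: 48.8
time: 27.5
tool_pos: [0.4939, -0.282, 0.1477]
eef_rot: [[1.0, -0.017, -0.001], [-0.017, -1.0, 0.002], [-0.001, -0.002, -1.0]]
force: [-0.4, 0.5, -1.0]
grip_width: 0.999
finger_force: 0.0
time: 28.5
tool_pos: [0.6308, 0.0011, 0.148]
eef_rot: [[0.72, 0.694, -0.001], [0.694, -0.72, -0.0], [-0.001, -0.0, -1.0]]
force: [-0.6, -0.2, 1.0]
grip_width: 1.0
finger_force: 0.0
time: 29.25
tool_pos: [0.6312, 0.0014, 0.1485]
eef_rot: [[0.055, 0.999, 0.0], [0.999, -0.055, -0.0], [-0.0, 0.0, -1.0]]
force: [-0.6, -0.3, 0.1]
grip_width: 0.721
finger_force: 0.0
[0.63117327 0.00139878 0.14845041] [5.46303033e-02 9.98506649e-01 3.49961831e-05] 0.7205663646151013
met 0.84 {'n': 2735, 'c': (630.9, -1.3), 'size': (55.2, 41.4), 'ang': 87.2, 'z': 42.6, 'mean': array([631.2,   4.7,  41.1])}
met 0.84 {'n': 2686, 'c': (631.4, 2.2), 'size': (48.1, 40.7), 'ang': 87.2, 'z': 42.6, 'mean': array([631.2,   4.5,  41.4])}
met 0.84 {'n': 49, 'c': (636.0, 3.4), 'size': (37.2, 53.5), 'ang': 32.9, 'z': 26.0, 'mean': array([630.7,  15.2,  24.8])}
panel {'n': 1247, 'c': (693.3, 0.1), 'size': (69.8, 9.6), 'ang': 88.1, 'z': 60.2, 'mean': array([692.9,   1.2,  59.6])}
floor {'n': 1381, 'c': (634.1, 0.2), 'size': (62.7, 59.2), 'ang': 86.6, 'z': 10.9, 'mean': array([636.1,  10.4,  10.9])}
finger -1 8135 [[-0.0113, -0.061, -0.0899], [0.0064, -0.043, -0.0827], [0.013, -0.0312, -0.0374]]
finger 1 8164 [[-0.0112, 0.029, -0.0899], [0.0065, 0.0409, -0.0829], [0.013, 0.0605, -0.0376]]
```

```bash
python3 - <<'E'
from h import *
s=readout.read_state(); c=camera("wrist"); P=cloud(c); R=np.array(s["eef_rot"]); L=(P-s["tool_pos"])@R
for a in np.arange(-.125,-.035,.008):
    m=(np.abs(L[...,0])<.05)&(np.abs(L[...,1])<.12)&(L[...,2]>a)&(L[...,2]<=a+.008); q=L[m]
    if len(q)>5: print(round(a,3),len(q),np.round(np.percentile(q[:,1],[.5,99.5]),3),np.round(np.percentile(q[:,0],[1,99]),3))
E
```

```text
-0.125 3922 [-0.027  0.025] [0.012 0.02 ]
-0.117 10389 [-0.057  0.057] [0.004 0.017]
-0.109 9967 [-0.063  0.062] [-0.     0.017]
-0.101 5523 [-0.065  0.063] [-0.012  0.017]
-0.093 11037 [-0.064  0.061] [-0.012  0.013]
-0.085 3052 [-0.063  0.06 ] [0.006 0.013]
-0.077 1361 [-0.052  0.049] [-0.003  0.012]
-0.069 1393 [-0.045  0.043] [-0.011  0.011]
-0.061 1364 [-0.045  0.043] [-0.011  0.011]
-0.053 1145 [-0.045  0.043] [-0.011  0.011]
-0.045 816 [-0.044  0.042] [-0.011  0.011]
-0.037 132 [-0.032  0.03 ] [-0.011  0.009]
```

```bash
ls pics
```

```text
scene1.png
top1.png
topc.png
w1.png
w2.png
w208.png
w3.png
w4.png
wb.png
wm292.png
```

```bash
python3 -m handwheel '{"angular":[[0,0,0],[0,0,0],[0,0,0],[0,0,0],[0,0,0],[0,0,0],[0,0,0],[0,0,0],[0,0,0],[0,0,0],[0,0,0],[0,0,0]],"travel":[[0.002,0.003,0.04],[0.002,0.003,0.12],[0.002,0.003,0.2],[0.002,0.003,0.28],[0.002,0.003,0.35],[0.002,0.003,0.41],[0.002,0.003,0.46],[0.002,0.003,0.49],[0.002,0.003,0.515],[0.002,0.003,0.53],[0.002,0.003,0.535],[0.002,0.003,0.535]],"jaw":[0.72,0.72,0.72,0.72,0.72,0.72,0.72,0.72,0.72,0.72,0.72,0.72]}' 60
python3 -m handwheel '{"angular":[[0,0,0],[0,0,0],[0,0,0],[0,0,0],[0,0,0],[0,0,0],[0,0,0],[0,0,0]],"travel":[[0,0,0],[0,0,0],[0,0,0],[0,0,0],[0,0,0],[0,0,0],[0,0,0],[0,0,0]],"jaw":[0.3,0.3,0.3,0.3,0.3,0.3,0.3,0.3]}' 60
```

```text
time: 30.4
tool_pos: [0.6326, 0.0029, -0.0119]
eef_rot: [[0.049, 0.999, 0.0], [0.999, -0.049, -0.0], [-0.0, 0.0, -1.0]]
force: [-0.3, -0.3, -0.4]
grip_width: 0.718
finger_force: 0.0
time: 31.07
tool_pos: [0.6334, 0.0028, -0.0107]
eef_rot: [[0.049, 0.999, 0.002], [0.999, -0.049, -0.0], [-0.0, 0.002, -1.0]]
force: [-0.9, -0.7, 5.9]
grip_width: 0.467
finger_force: 62.4
```

Stone gripped (39.7 mm). I'll refine the pan centre while the arm isn't over it, and lift.

```bash
python3 -m handwheel '{"angular":[[0,0,0],[0,0,0],[0,0,0],[0,0,0],[0,0,0],[0,0,0],[0,0,0]],"travel":[[0,0,-0.02],[0,0,-0.06],[0,0,-0.14],[0,0,-0.24],[0,0,-0.34],[0,0,-0.42],[0,0,-0.45]],"jaw":[0.3,0.3,0.3,0.3,0.3,0.3,0.3]}'
python3 - <<'E'
from h import *
from scipy.optimize import least_squares
for n in("top","scene"):
    c=camera(n); P=cloud(c); q=P.reshape(-1,3); q=q[~np.isnan(q[:,0])]
    q=q[(np.hypot(q[:,0]-.474,q[:,1]-.338)<.075)&(q[:,2]>.046)&(q[:,2]<.058)][:,:2]
    h=cv2.convexHull((q*1000).astype(np.float32))[:,0]
    f=least_squares(lambda p:np.hypot(h[:,0]-p[0],h[:,1]-p[1])-60,[474,338],loss="soft_l1"); print(n,len(q),f.x,q.min(0),q.max(0),np.abs(f.fun).mean())
E
```

```text
time: 31.65
tool_pos: [0.6347, 0.0027, 0.1286]
eef_rot: [[0.049, 0.999, 0.007], [0.999, -0.049, -0.001], [-0.0, 0.007, -1.0]]
force: [0.3, -0.7, -2.0]
grip_width: 0.468
finger_force: 61.7
top 2055 [474.58049282 338.83697735] [0.41479759 0.27927005] [0.53447152 0.39803561] 0.41014993643236364
scene 772 [474.75972076 337.8286451 ] [0.41387547 0.28069781] [0.53412994 0.39871251] 1.2954884756611909
```

```bash
python3 -m handwheel '{"angular":[[0,0,0],[0,0,0],[0,0,0],[0,0,0],[0,0,0],[0,0,0],[0,0,0],[0,0,0],[0,0,0]],"travel":[[0.04,-0.02,0],[0.12,-0.06,0],[0.21,-0.105,0],[0.3,-0.15,0],[0.39,-0.195,0],[0.47,-0.235,0],[0.54,-0.27,0],[0.58,-0.29,0],[0.6,-0.3,0]],"jaw":[0.3,0.3,0.3,0.3,0.3,0.3,0.3,0.3,0.3]}'
python3 -m handwheel '{"angular":[[0,0,0],[0,0,0],[0,0,0],[0,0,0],[0,0,0],[0,0,0],[0,0,0],[0,0,0],[0,0,0]],"travel":[[0.06,-0.03,0],[0.14,-0.08,0],[0.23,-0.13,0],[0.32,-0.18,0],[0.4,-0.23,0],[0.46,-0.265,0],[0.492,-0.284,0],[0.492,-0.284,0],[0.492,-0.284,0]],"jaw":[0.3,0.3,0.3,0.3,0.3,0.3,0.3,0.3,0.3]}'
python3 - <<'E'
from h import *
from scipy.optimize import least_squares
s=readout.read_state(); print(s["tool_pos"],s["grip_width"])
c=camera("wrist"); P=cloud(c); q=P.reshape(-1,3); q=q[~np.isnan(q[:,0])]
q=q[(np.hypot(q[:,0]-.474,q[:,1]-.338)<.075)&(q[:,2]>.046)&(q[:,2]<.056)][:,:2]
h=cv2.convexHull((q*1000).astype(np.float32))[:,0]; h=h[h[:,1]>345]
f=least_squares(lambda p:np.hypot(h[:,0]-p[0],h[:,1]-p[1])-60,[474,338],loss="soft_l1"); print(len(q),f.x,q.min(0),q.max(0),np.abs(f.fun).mean())
for d in models.trace("meteorite",c)[:1]:
    Q=P.copy(); Q[~d["mask"]]=np.nan; print(d["conf"],rect(Q,s["tool_pos"][:2],.05,.1,.25))
E
```

```text
time: 32.5
tool_pos: [0.5487, 0.1887, 0.1205]
eef_rot: [[0.047, 0.999, -0.004], [0.999, -0.047, -0.001], [-0.001, -0.004, -1.0]]
force: [0.1, -0.6, -2.8]
grip_width: 0.469
finger_force: 61.5
time: 33.25
tool_pos: [0.4735, 0.338, 0.1222]
eef_rot: [[0.049, 0.999, -0.0], [0.999, -0.049, -0.001], [-0.001, -0.0, -1.0]]
force: [-0.3, -0.0, -2.8]
grip_width: 0.47
finger_force: 61.5
[0.4735136  0.33795786 0.1222106 ] 0.46953077813587163
16944 [474.46921862 337.06062036] [0.41526829 0.29892586] [0.53388582 0.397296  ] 0.17739038783596658
0.62 {'n': 11717, 'c': (472.9, 338.2), 'size': (45.7, 40.7), 'ang': 88.3, 'z': 175.7, 'mean': array([473. , 341.8, 173.9])}
```

```bash
python3 -m handwheel '{"angular":[[0,0,0],[0,0,0],[0,0,0],[0,0,0],[0,0,0],[0,0,0],[0,0,0],[0,0,0],[0,0,0]],"travel":[[0.004,0,0.03],[0.004,0,0.09],[0.004,0,0.16],[0.004,0,0.22],[0.004,0,0.26],[0.004,0,0.28],[0.004,0,0.29],[0.004,0,0.294],[0.004,0,0.294]],"jaw":[0.3,0.3,0.3,0.3,0.3,0.3,0.3,0.3,0.3]}'
python3 -m handwheel '{"angular":[[0,0,0],[0,0,0]],"travel":[[0,0,0.007],[0,0,0.007]],"jaw":[0.3,0.3]}'
python3 -m handwheel '{"angular":[[0,0,0],[0,0,0]],"travel":[[0,0,0.006],[0,0,0.006]],"jaw":[0.3,0.3]}'
```

```text
time: 34.1
tool_pos: [0.4741, 0.3401, 0.0354]
eef_rot: [[0.049, 0.999, 0.001], [0.999, -0.049, 0.001], [0.001, 0.001, -1.0]]
force: [0.0, -0.9, -2.6]
grip_width: 0.469
finger_force: 61.5
time: 34.27
tool_pos: [0.4741, 0.3402, 0.0334]
eef_rot: [[0.049, 0.999, 0.001], [0.999, -0.049, 0.001], [0.001, 0.001, -1.0]]
force: [-0.5, 1.0, -3.4]
grip_width: 0.469
finger_force: 61.5
time: 34.43
tool_pos: [0.4735, 0.3399, 0.0309]
eef_rot: [[0.049, 0.999, 0.0], [0.999, -0.049, 0.0], [0.0, 0.0, -1.0]]
force: [-0.0, 0.1, -2.5]
grip_width: 0.469
finger_force: 61.5
```

```bash
python3 -m handwheel '{"angular":[[0,0,0],[0,0,0]],"travel":[[0,0,0.005],[0,0,0.005]],"jaw":[0.3,0.3]}'
python3 -m handwheel '{"angular":[[0,0,0],[0,0,0]],"travel":[[0,0,0.004],[0,0,0.004]],"jaw":[0.3,0.3]}'
```

```text
time: 34.6
tool_pos: [0.4735, 0.3399, 0.0293]
eef_rot: [[0.049, 0.999, 0.0], [0.999, -0.049, 0.0], [0.0, 0.0, -1.0]]
force: [-0.5, -0.1, -2.4]
grip_width: 0.468
finger_force: 61.5
time: 34.77
tool_pos: [0.4736, 0.34, 0.0292]
eef_rot: [[0.049, 0.999, 0.0], [0.999, -0.049, 0.0], [0.0, 0.0, -1.0]]
force: [-4.2, -2.3, 5.9]
grip_width: 0.466
finger_force: 62.5
```

```bash
python3 -m handwheel '{"angular":[[0,0,0],[0,0,0],[0,0,0],[0,0,0],[0,0,0],[0,0,0],[0,0,0],[0,0,0],[0,0,0],[0,0,0],[0,0,0],[0,0,0]],"travel":[[0,0,-0.003],[0,0,-0.003],[0,0,-0.003],[0,0,-0.003],[0,0,-0.003],[0,0,-0.03],[0,0,-0.1],[0,0,-0.2],[0,0,-0.3],[0,0,-0.4],[0,0,-0.46],[0,0,-0.5]],"jaw":[1,1,1,1,1,1,1,1,1,1,1,1]}'
python3 - <<'E'
from h import *
s=readout.read_state(); c=camera("wrist"); P=cloud(c); save(c,"wp.png")
for d in models.trace("meteorite",c)[:1]:
    Q=P.copy(); Q[~d["mask"]]=np.nan; print(d["conf"],rect(Q,(.474,.338),.05,.055,.12))
print("bodies", rect(P,(.474,.338),.035,.075,.12))
E
```

```text
time: 35.77
tool_pos: [0.4748, 0.3406, 0.1822]
eef_rot: [[0.049, 0.999, 0.004], [0.999, -0.049, 0.002], [0.003, 0.004, -1.0]]
force: [0.3, 0.3, 0.0]
grip_width: 1.0
finger_force: 0.0
0.68 {'n': 2872, 'c': (473.9, 339.6), 'size': (48.2, 41.9), 'ang': 86.8, 'z': 83.9, 'mean': array([474.1, 342.4,  82.3])}
bodies {'n': 2710, 'c': (474.7, 340.1), 'size': (46.7, 41.3), 'ang': 83.8, 'z': 84.0, 'mean': array([474. , 341.6,  83. ])}
```

View pics/wp.png

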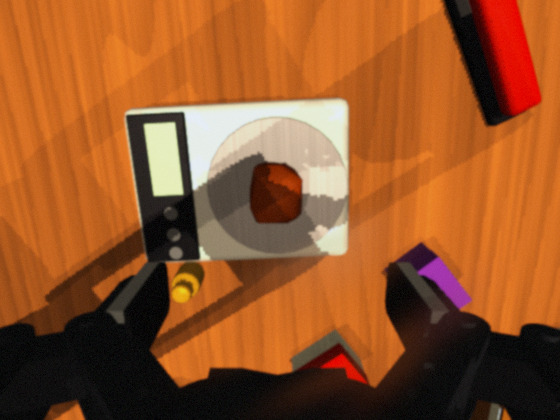

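Stone stands in the middle of the pan (px 276,193). Now I'll go back for the book.

```bash
python3 -m handwheel '{"angular":[[0,0,1],[0,0,1],[0,0,1],[0,0,1],[0,0,1],[0,0,1],[0,0,1],[0,0,1],[0,0,1],[0,0,1]],"travel":[[-1,0,0],[-1,0,0],[-1,0,0],[-1,0,0],[-1,0,0],[-1,0,0],[-1,0,0],[-1,0,0],[-1,0,0],[-1,0,0]],"jaw":[1,1,1,1,1,1,1,1,1,1]}'
python3 -m handwheel '{"angular":[[0,0,0.96],[0,0,0.96],[0,0,0.96],[0,0,0.96],[0,0,0.96],[0,0,0.96],[0,0,0.96],[0,0,0.96],[0,0,0.96],[0,0,0.96]],"travel":[[-0.586,0.75,0],[-0.586,0.75,0],[-0.586,0.75,0],[-0.586,0.75,0],[-0.586,0.75,0],[-0.586,0.75,0],[-0.586,0.75,0],[-0.586,0.75,0],[-0.586,0.75,0],[-0.586,0.75,0]],"jaw":[1,1,1,1,1,1,1,1,1,1]}'
python3 -m handwheel '{"angular":[[0,0,0],[0,0,0],[0,0,0],[0,0,0],[0,0,0]],"travel":[[0.03,0.1,0.04],[0.03,0.2,0.08],[0.03,0.28,0.08],[0.03,0.33,0.08],[0.03,0.33,0.08]],"jaw":[1,1,1,1,1]}'
cat > bk.py <<'E'
from h import *
s=readout.read_state(); print(s["tool_pos"],s["eef_rot"][0])
c=camera("wrist"); P=cloud(c); save(c,"wk%d.png"%(s["time"]*10))
for d in models.trace("book",c)[:2]:
    Q=P.copy(); Q[~d["mask"]]=np.nan; print(d["conf"],rect(Q,(.493,-.345),.1,.02,.04))
print("tin",rect(P,(.379,-.405),.045,.04,.06)); print("box",rect(P,(.369,-.288),.045,.028,.045))
E
python3 bk.py
```

```text
time: 36.7
tool_pos: [0.4579, 0.04, 0.1767]
eef_rot: [[0.742, 0.67, -0.002], [0.67, -0.742, 0.001], [-0.001, -0.002, -1.0]]
force: [-0.7, 0.6, -0.9]
grip_width: 1.002
finger_force: 0.0
time: 37.53
tool_pos: [0.4799, -0.2428, 0.1771]
eef_rot: [[1.0, -0.016, -0.001], [-0.016, -1.0, 0.002], [-0.001, -0.002, -1.0]]
force: [-0.7, 0.5, -0.5]
grip_width: 1.0
finger_force: 0.0
time: 37.95
tool_pos: [0.4871, -0.3444, 0.1539]
eef_rot: [[1.0, -0.017, -0.0], [-0.017, -1.0, -0.0], [-0.0, 0.0, -1.0]]
force: [1.0, 0.4, 0.7]
grip_width: 0.999
finger_force: 0.0
[ 0.48710331 -0.34435532  0.1538877 ] [ 9.99847757e-01 -1.74474419e-02 -2.22971665e-04]
tin {'n': 3701, 'c': (377.4, -404.1), 'size': (60.6, 59.4), 'ang': 28.2, 'z': 50.4, 'mean': array([ 380.1, -403.2,   50. ])}
box {'n': 2106, 'c': (368.6, -288.0), 'size': (38.3, 48.4), 'ang': 64.0, 'z': 36.4, 'mean': array([ 371.1, -288.9,   36. ])}
```

```bash
cat >> bk.py <<'E'
print("bookz",rect(P,(.49,-.345),.075,.02,.035))
E
python3 bk.py
```

```text
[ 0.48747875 -0.34243852  0.15435106] [ 9.99858141e-01 -1.68381771e-02  4.16263963e-04]
0.64 {'n': 11192, 'c': (491.8, -345.7), 'size': (68.3, 115.7), 'ang': 89.1, 'z': 28.5, 'mean': array([ 494.9, -345.7,   28.5])}
tin {'n': 3681, 'c': (377.4, -405.0), 'size': (59.5, 60.1), 'ang': 86.9, 'z': 50.3, 'mean': array([ 380. , -404.2,   49.9])}
box {'n': 2082, 'c': (368.8, -289.3), 'size': (38.2, 47.9), 'ang': 64.1, 'z': 36.3, 'mean': array([ 370.8, -290. ,   35.9])}
bookz {'n': 11194, 'c': (491.8, -345.7), 'size': (68.3, 115.7), 'ang': 89.1, 'z': 28.5, 'mean': array([ 494.9, -345.7,   28.5])}
```

```bash
python3 -m handwheel '{"angular":[[0,0,0],[0,0,0],[0,0,0],[0,0,0],[0,0,0],[0,0,0],[0,0,0],[0,0,0],[0,0,0],[0,0,0],[0,0,0],[0,0,0],[0,0,0]],"travel":[[0.017,0.009,0.04],[0.017,0.009,0.13],[0.017,0.009,0.24],[0.017,0.009,0.34],[0.017,0.009,0.43],[0.017,0.009,0.5],[0.017,0.009,0.55],[0.017,0.009,0.58],[0.017,0.009,0.605],[0.017,0.009,0.618],[0.017,0.009,0.624],[0.017,0.009,0.624],[0.017,0.009,0.624]],"jaw":[1,1,1,1,1,1,1,1,1,1,1,1,1]}' 40
python3 -m handwheel '{"angular":[[0,0,0],[0,0,0],[0,0,0],[0,0,0],[0,0,0],[0,0,0],[0,0,0],[0,0,0]],"travel":[[0,0,0],[0,0,0],[0,0,0],[0,0,0],[0,0,0],[0,0,0],[0,0,0],[0,0,0]],"jaw":[0,0,0,0,0,0,0,0]}' 40
```

```text
time: 39.23
tool_pos: [0.4925, -0.347, -0.0321]
eef_rot: [[1.0, -0.018, 0.001], [-0.018, -1.0, -0.001], [0.001, 0.001, -1.0]]
force: [0.2, 0.3, -0.3]
grip_width: 0.998
finger_force: 0.0
time: 39.9
tool_pos: [0.4932, -0.3474, -0.0311]
eef_rot: [[1.0, -0.018, 0.003], [-0.018, -1.0, -0.002], [0.003, 0.002, -1.0]]
force: [-0.5, 2.0, 8.8]
grip_width: 0.787
finger_force: 50.6
```

```bash
python3 -m handwheel '{"angular":[[0,0,0],[0,0,0],[0,0,0],[0,0,0],[0,0,0],[0,0,0],[0,0,0],[0,0,0],[0,0,0],[0,0,0],[0,0,0],[0,0,0],[0,0,0],[0,0,0]],"travel":[[0,0,-0.02],[0,0,-0.06],[0,0,-0.12],[0,0,-0.2],[0,0,-0.28],[0,-0.02,-0.35],[0.03,-0.07,-0.4],[0.06,-0.15,-0.4],[0.1,-0.24,-0.4],[0.138,-0.33,-0.4],[0.138,-0.41,-0.4],[0.138,-0.47,-0.4],[0.138,-0.5,-0.4],[0.138,-0.5,-0.4]],"jaw":[0,0,0,0,0,0,0,0,0,0,0,0,0,0]}'
python3 -m handwheel '{"angular":[[0,0,0],[0,0,0],[0,0,0],[0,0,0],[0,0,0],[0,0,0],[0,0,0],[0,0,0],[0,0,0],[0,0,0],[0,0,0],[0,0,0],[0,0,0],[0,0,0]],"travel":[[0,-0.05,0],[0,-0.14,0],[0,-0.24,0],[0,-0.34,0],[0,-0.44,0],[0,-0.53,0],[0,-0.61,0],[0,-0.66,0],[0,-0.683,0],[0,-0.683,0.06],[0,-0.683,0.14],[0,-0.683,0.2],[0,-0.683,0.22],[0,-0.683,0.22]],"jaw":[0,0,0,0,0,0,0,0,0,0,0,0,0,0]}'
python3 - <<'E'
from h import *
s=readout.read_state(); print(s["tool_pos"],s["eef_rot"][0])
c=camera("wrist"); P=cloud(c); save(c,"wr.png")
for d in models.trace("book",c)[:1]:
    Q=P.copy(); Q[~d["mask"]]=np.nan; print(d["conf"],rect(Q,(.54,.005),.12,.03,.12))
E
```

```text
time: 41.07
tool_pos: [0.5359, -0.1956, 0.0874]
eef_rot: [[1.0, -0.016, 0.0], [-0.016, -1.0, 0.0], [0.0, -0.0, -1.0]]
force: [-0.6, -0.2, -1.5]
grip_width: 0.788
finger_force: 45.5
time: 42.23
tool_pos: [0.5377, 0.0068, 0.0189]
eef_rot: [[1.0, -0.019, -0.004], [-0.019, -1.0, -0.0], [-0.004, 0.0, -1.0]]
force: [0.4, 0.5, -1.7]
grip_width: 0.786
finger_force: 45.6
[0.5377048  0.00678695 0.01892175] [ 0.99981404 -0.01885036 -0.00406728]
0.63 {'n': 48716, 'c': (551.9, 5.9), 'size': (69.4, 89.3), 'ang': 88.4, 'z': 80.2, 'mean': array([559.1,   5.7,  79.8])}
```

```bash
python3 -m handwheel '{"angular":[[0,0,0],[0,0,0],[0,0,0],[0,0,0],[0,0,0],[0,0,0],[0,0,0]],"travel":[[0,0,0.03],[0,0,0.08],[0,0,0.12],[0,0,0.145],[0,0,0.155],[0,0,0.16],[0,0,0.16]],"jaw":[0,0,0,0,0,0,0]}'
python3 -m handwheel '{"angular":[[0,0,0],[0,0,0]],"travel":[[0,0,0.007],[0,0,0.007]],"jaw":[0,0]}'
python3 -m handwheel '{"angular":[[0,0,0],[0,0,0]],"travel":[[0,0,0.006],[0,0,0.006]],"jaw":[0,0]}'
```

```text
time: 42.92
tool_pos: [0.5396, 0.0076, -0.0272]
eef_rot: [[1.0, -0.018, -0.0], [-0.018, -1.0, -0.0], [-0.0, 0.0, -1.0]]
force: [-0.3, 0.2, -2.4]
grip_width: 0.789
finger_force: 45.7
time: 43.08
tool_pos: [0.54, 0.0076, -0.0288]
eef_rot: [[1.0, -0.018, 0.001], [-0.018, -1.0, -0.0], [0.001, 0.0, -1.0]]
force: [0.2, 0.6, -1.8]
grip_width: 0.789
finger_force: 45.7
time: 43.25
tool_pos: [0.5397, 0.0076, -0.0309]
eef_rot: [[1.0, -0.018, 0.0], [-0.018, -1.0, -0.0], [0.0, 0.0, -1.0]]
force: [-0.5, -0.2, -2.1]
grip_width: 0.787
finger_force: 45.7
```

```bash
python3 -m handwheel '{"angular":[[0,0,0],[0,0,0]],"travel":[[0,0,0.007],[0,0,0.007]],"jaw":[0,0]}'
python3 -m handwheel '{"angular":[[0,0,0],[0,0,0]],"travel":[[0,0,0.006],[0,0,0.006]],"jaw":[0,0]}'
python3 -m handwheel '{"angular":[[0,0,0],[0,0,0]],"travel":[[0,0,0.004],[0,0,0.004]],"jaw":[0,0]}'
```

```text
time: 43.42
tool_pos: [0.5394, 0.0076, -0.0333]
eef_rot: [[1.0, -0.018, -0.0], [-0.018, -1.0, 0.0], [-0.0, -0.0, -1.0]]
force: [-0.4, 0.1, -1.5]
grip_width: 0.785
finger_force: 45.7
time: 43.58
tool_pos: [0.5396, 0.0076, -0.035]
eef_rot: [[1.0, -0.018, 0.0], [-0.018, -1.0, -0.0], [0.0, 0.0, -1.0]]
force: [-0.2, -0.2, -1.6]
grip_width: 0.789
finger_force: 45.9
time: 43.75
tool_pos: [0.5396, 0.0076, -0.0351]
eef_rot: [[1.0, -0.018, -0.0], [-0.018, -1.0, -0.0], [-0.0, 0.0, -1.0]]
force: [-5.8, -0.1, 10.1]
grip_width: 0.786
finger_force: 52.4
```

```bash
python3 -m handwheel '{"angular":[[0,0,0],[0,0,0],[0,0,0],[0,0,0],[0,0,0],[0,0,0],[0,0,0],[0,0,0],[0,0,0],[0,0,0],[0,0,0],[0,0,0],[0,0,0],[0,0,0],[0,0,0]],"travel":[[0,0,-0.005],[0,0,-0.005],[0,0,-0.005],[0,0,-0.005],[0,0,-0.005],[0,0,-0.03],[0,0,-0.1],[0,0,-0.2],[0,0,-0.32],[0,0,-0.44],[0,0,-0.55],[0,0,-0.62],[0,0,-0.66],[0,0,-0.66],[0,0,-0.66]],"jaw":[1,1,1,1,1,1,1,1,1,1,1,1,1,1,1]}'
python3 tin.py
```

```text
time: 45.0
tool_pos: [0.5395, 0.0076, 0.1616]
eef_rot: [[1.0, -0.018, 0.0], [-0.018, -1.0, -0.0], [0.0, 0.0, -1.0]]
force: [-0.0, 0.5, -0.9]
grip_width: 1.004
finger_force: 0.0
[0.53951961 0.00758198 0.16164193]
tin None
book {'n': 10281, 'c': (537.8, 6.6), 'size': (68.1, 115.4), 'ang': 89.0, 'z': 22.9, 'mean': array([540.7,   6.6,  22.9])}
finger -1 5112 [[-0.012, -0.0612, -0.0898], [0.006, -0.0434, -0.0691], [0.0119, -0.041, -0.0419]]
finger 1 5037 [[-0.012, 0.0422, -0.0898], [0.0063, 0.0448, -0.0684], [0.0118, 0.0612, -0.0417]]
```

```bash
python3 -m handwheel '{"angular":[[0,0,0],[0,0,0],[0,0,0],[0,0,0],[0,0,0],[0,0,0]],"travel":[[-0.25,0.6,0],[-0.25,0.6,0],[-0.25,0.6,0],[-0.25,0.6,0],[-0.25,0.6,0],[-0.25,0.6,0]],"jaw":[1,1,1,1,1,1]}'
python3 -m handwheel '{"angular":[[0,0,0],[0,0,0],[0,0,0],[0,0,0],[0,0,0],[0,0,0],[0,0,0],[0,0,0],[0,0,0]],"travel":[[-0.263,0.783,0],[-0.263,0.783,0],[-0.263,0.783,0],[-0.263,0.783,0],[-0.263,0.783,0],[-0.263,0.783,0],[-0.263,0.783,0],[-0.263,0.783,0],[-0.263,0.783,0]],"jaw":[1,1,1,1,1,1,1,1,1]}'
python3 bk.py
```

```text
time: 45.6
tool_pos: [0.458, -0.1748, 0.1594]
eef_rot: [[1.0, -0.022, -0.004], [-0.022, -1.0, -0.0], [-0.004, 0.0, -1.0]]
force: [0.4, 0.6, 0.2]
grip_width: 0.999
finger_force: 0.0
time: 46.35
tool_pos: [0.3778, -0.4033, 0.1598]
eef_rot: [[1.0, -0.018, -0.002], [-0.018, -1.0, 0.003], [-0.002, -0.003, -1.0]]
force: [1.2, -0.0, -0.3]
grip_width: 1.0
finger_force: 0.0
[ 0.37777087 -0.40330906  0.15982825] [ 0.9998275  -0.01848738 -0.00178362]
tin {'n': 4393, 'c': (377.9, -405.8), 'size': (59.1, 58.9), 'ang': 70.3, 'z': 50.9, 'mean': array([ 379. , -405.7,   50.8])}
box {'n': 2554, 'c': (369.0, -289.1), 'size': (38.3, 47.1), 'ang': 63.9, 'z': 36.7, 'mean': array([ 370.1, -290.5,   36.4])}
bookz None
```

```bash
python3 -m handwheel '{"angular":[[0,0,0],[0,0,0],[0,0,0],[0,0,0],[0,0,0],[0,0,0],[0,0,0],[0,0,0],[0,0,0],[0,0,0],[0,0,0]],"travel":[[0.002,0.006,0.04],[0.002,0.006,0.12],[0.002,0.006,0.22],[0.002,0.006,0.32],[0.002,0.006,0.41],[0.002,0.006,0.48],[0.002,0.006,0.54],[0.002,0.006,0.575],[0.002,0.006,0.593],[0.002,0.006,0.593],[0.002,0.006,0.593]],"jaw":[1,1,1,1,1,1,1,1,1,1,1]}' 30
python3 -m handwheel '{"angular":[[0,0,0],[0,0,0],[0,0,0],[0,0,0],[0,0,0],[0,0,0],[0,0,0],[0,0,0]],"travel":[[0,0,0],[0,0,0],[0,0,0],[0,0,0],[0,0,0],[0,0,0],[0,0,0],[0,0,0]],"jaw":[0,0,0,0,0,0,0,0]}' 30
```

```text
time: 47.37
tool_pos: [0.3794, -0.4064, -0.0154]
eef_rot: [[1.0, -0.017, 0.0], [-0.017, -1.0, -0.001], [0.0, 0.001, -1.0]]
force: [0.7, 0.1, 0.1]
grip_width: 1.004
finger_force: 0.0
time: 48.03
tool_pos: [0.3797, -0.4073, -0.0145]
eef_rot: [[1.0, -0.018, 0.002], [-0.018, -1.0, -0.002], [0.002, 0.002, -1.0]]
force: [-0.4, 1.3, 6.5]
grip_width: 0.693
finger_force: 32.5
```

```bash
python3 -m handwheel '{"angular":[[0,0,0],[0,0,0],[0,0,0],[0,0,0],[0,0,0],[0,0,0],[0,0,0],[0,0,0],[0,0,0],[0,0,0],[0,0,0],[0,0,0],[0,0,0]],"travel":[[0,0,-0.02],[0,0,-0.06],[0,0,-0.12],[0,0,-0.2],[0,0,-0.29],[0,-0.05,-0.36],[0.03,-0.12,-0.4],[0.07,-0.22,-0.4],[0.11,-0.33,-0.4],[0.15,-0.43,-0.4],[0.2,-0.52,-0.4],[0.23,-0.57,-0.4],[0.25,-0.6,-0.4]],"jaw":[0,0,0,0,0,0,0,0,0,0,0,0,0]}'
python3 -m handwheel '{"angular":[[0,0,0],[0,0,0],[0,0,0],[0,0,0],[0,0,0],[0,0,0],[0,0,0],[0,0,0],[0,0,0],[0,0,0],[0,0,0],[0,0,0],[0,0,0],[0,0,0],[0,0,0]],"travel":[[0.03,-0.1,0],[0.07,-0.2,0],[0.11,-0.31,0],[0.15,-0.42,0],[0.19,-0.53,0],[0.22,-0.63,0],[0.25,-0.72,0],[0.258,-0.77,0],[0.258,-0.793,0],[0.258,-0.793,0.05],[0.258,-0.793,0.13],[0.258,-0.793,0.2],[0.258,-0.793,0.25],[0.258,-0.793,0.27],[0.258,-0.793,0.27]],"jaw":[0,0,0,0,0,0,0,0,0,0,0,0,0,0,0]}'
python3 -m handwheel '{"angular":[[0,0,0],[0,0,0],[0,0,0]],"travel":[[0,0,0],[0,0,0],[0,0,0]],"jaw":[0,0,0]}'
```

```text
time: 49.12
tool_pos: [0.458, -0.2257, 0.105]
eef_rot: [[1.0, -0.016, 0.001], [-0.016, -1.0, -0.0], [0.001, 0.0, -1.0]]
force: [0.0, -0.9, -1.7]
grip_width: 0.692
finger_force: 32.9
time: 50.37
tool_pos: [0.5369, 0.008, 0.0214]
eef_rot: [[1.0, -0.019, -0.003], [-0.019, -1.0, -0.0], [-0.003, 0.0, -1.0]]
force: [-0.2, -0.0, -1.9]
grip_width: 0.692
finger_force: 33.0
time: 50.62
tool_pos: [0.5399, 0.0085, 0.0246]
eef_rot: [[1.0, -0.018, 0.003], [-0.018, -1.0, -0.0], [0.003, 0.0, -1.0]]
force: [0.2, -0.0, -1.8]
grip_width: 0.692
finger_force: 33.0
```

```bash
python3 -m handwheel '{"angular":[[0,0,0],[0,0,0],[0,0,0],[0,0,0],[0,0,0],[0,0,0]],"travel":[[0,0,0.015],[0,0,0.03],[0,0,0.042],[0,0,0.05],[0,0,0.053],[0,0,0.053]],"jaw":[0,0,0,0,0,0]}'
python3 -m handwheel '{"angular":[[0,0,0],[0,0,0]],"travel":[[0,0,0.007],[0,0,0.007]],"jaw":[0,0]}'
python3 -m handwheel '{"angular":[[0,0,0],[0,0,0]],"travel":[[0,0,0.005],[0,0,0.005]],"jaw":[0,0]}'
```

```text
time: 51.12
tool_pos: [0.5382, 0.0089, 0.0065]
eef_rot: [[1.0, -0.018, -0.001], [-0.018, -1.0, 0.0], [-0.001, -0.0, -1.0]]
force: [0.2, -0.3, -2.2]
grip_width: 0.695
finger_force: 33.0
time: 51.28
tool_pos: [0.539, 0.0088, 0.0056]
eef_rot: [[1.0, -0.018, 0.0], [-0.018, -1.0, -0.0], [0.0, 0.0, -1.0]]
force: [-2.9, 0.9, 3.8]
grip_width: 0.695
finger_force: 33.1
time: 51.45
tool_pos: [0.5395, 0.0088, 0.0055]
eef_rot: [[1.0, -0.018, 0.001], [-0.018, -1.0, -0.0], [0.001, 0.0, -1.0]]
force: [-6.6, 0.6, 14.8]
grip_width: 0.694
finger_force: 34.2
```

Contact exactly at 0.0055. Release, rise and check.

```bash
python3 -m handwheel '{"angular":[[0,0,0],[0,0,0],[0,0,0],[0,0,0],[0,0,0],[0,0,0],[0,0,0],[0,0,0],[0,0,0],[0,0,0],[0,0,0],[0,0,0],[0,0,0],[0,0,0],[0,0,0]],"travel":[[0,0,-0.005],[0,0,-0.005],[0,0,-0.005],[0,0,-0.005],[0,0,-0.005],[0,0,-0.03],[0,0,-0.08],[0,0,-0.16],[0,0,-0.26],[0,0,-0.36],[0,0,-0.46],[0,0,-0.52],[0,0,-0.54],[0,0,-0.54],[0,0,-0.54]],"jaw":[1,1,1,1,1,1,1,1,1,1,1,1,1,1,1]}'
python3 tin.py | head -4
```

```text
time: 52.7
tool_pos: [0.5383, 0.0089, 0.1647]
eef_rot: [[1.0, -0.018, -0.001], [-0.018, -1.0, 0.0], [-0.001, -0.0, -1.0]]
force: [0.1, 0.8, -1.1]
grip_width: 0.999
finger_force: 0.0
[0.53825092 0.00885269 0.16468354]
tin {'n': 4823, 'c': (536.2, 7.6), 'size': (58.6, 59.2), 'ang': 86.6, 'z': 69.4, 'mean': array([537.4,   7.9,  69.3])}
book {'n': 4939, 'c': (538.4, 6.7), 'size': (68.3, 115.0), 'ang': 89.0, 'z': 23.4, 'mean': array([555.4,   5.3,  23.4])}
finger -1 5022 [[-0.0118, -0.0611, -0.0897], [0.0062, -0.0433, -0.0691], [0.0121, -0.0413, -0.0424]]
```

```bash
python3 -m handwheel '{"angular":[[0,0,0.56],[0,0,0.56],[0,0,0.56],[0,0,0.56],[0,0,0.56],[0,0,0.56],[0,0,0.56]],"travel":[[-0.3,0.5,0],[-0.3,0.5,0],[-0.3,0.5,0],[-0.3,0.5,0],[-0.3,0.5,0],[-0.3,0.5,0],[-0.3,0.5,0]],"jaw":[1,1,1,1,1,1,1]}'
python3 -m handwheel '{"angular":[[0,0,0],[0,0,0],[0,0,0],[0,0,0],[0,0,0],[0,0,0],[0,0,0],[0,0,0]],"travel":[[-0.008,0.56,0],[-0.008,0.56,0],[-0.008,0.56,0],[-0.008,0.56,0],[-0.008,0.56,0],[-0.008,0.56,0],[-0.008,0.56,0],[-0.008,0.56,0]],"jaw":[1,1,1,1,1,1,1,1]}'
python3 bk.py
```

```text
time: 53.38
tool_pos: [0.4453, -0.1394, 0.1642]
eef_rot: [[0.897, -0.443, -0.002], [-0.443, -0.897, 0.001], [-0.002, -0.0, -1.0]]
force: [0.0, 0.9, -0.8]
grip_width: 0.997
finger_force: 0.0
time: 54.05
tool_pos: [0.3706, -0.2875, 0.165]
eef_rot: [[0.898, -0.44, -0.0], [-0.44, -0.898, 0.001], [-0.001, -0.001, -1.0]]
force: [-0.3, 0.9, 0.3]
grip_width: 0.997
finger_force: 0.0
[ 0.37059706 -0.28751657  0.16498126] [ 8.98190240e-01 -4.39606838e-01 -3.48024777e-04]
tin None
box {'n': 2461, 'c': (368.7, -289.8), 'size': (37.9, 45.9), 'ang': 64.0, 'z': 36.4, 'mean': array([ 369.7, -290.3,   36.3])}
bookz None
```

```bash
python3 -m handwheel '{"angular":[[0,0,0],[0,0,0],[0,0,0],[0,0,0],[0,0,0],[0,0,0],[0,0,0],[0,0,0],[0,0,0],[0,0,0],[0,0,0]],"travel":[[-0.002,0.008,0.04],[-0.002,0.008,0.12],[-0.002,0.008,0.22],[-0.002,0.008,0.33],[-0.002,0.008,0.43],[-0.002,0.008,0.51],[-0.002,0.008,0.57],[-0.002,0.008,0.61],[-0.002,0.008,0.635],[-0.002,0.008,0.637],[-0.002,0.008,0.637]],"jaw":[1,1,1,1,1,1,1,1,1,1,1]}' 25
python3 -m handwheel '{"angular":[[0,0,0],[0,0,0],[0,0,0],[0,0,0],[0,0,0],[0,0,0],[0,0,0],[0,0,0],[0,0,0],[0,0,0]],"travel":[[0,0,0],[0,0,0],[0,0,0],[0,0,0],[0,0,0],[0,0,0],[0,0,0],[0,0,0],[0,0,0],[0,0,0]],"jaw":[0,0,0,0,0,0,0,0,0,0]}' 25
```

```text
time: 55.07
tool_pos: [0.3679, -0.2906, -0.0259]
eef_rot: [[0.897, -0.441, -0.001], [-0.441, -0.897, 0.001], [-0.001, -0.0, -1.0]]
force: [-0.5, 0.0, 0.3]
grip_width: 1.004
finger_force: 0.0
time: 55.9
tool_pos: [0.3686, -0.2917, -0.0248]
eef_rot: [[0.897, -0.442, 0.001], [-0.442, -0.897, -0.001], [0.001, 0.0, -1.0]]
force: [-0.8, 1.7, 6.2]
grip_width: 0.439
finger_force: 26.0
```

```bash
python3 -m handwheel '{"angular":[[0,0,0],[0,0,0],[0,0,0],[0,0,0],[0,0,0],[0,0,0],[0,0,0],[0,0,0],[0,0,0],[0,0,0],[0,0,0],[0,0,0]],"travel":[[0,0,-0.02],[0,0,-0.07],[0,0,-0.15],[0,0,-0.25],[0,0,-0.35],[0.02,-0.04,-0.42],[0.04,-0.12,-0.45],[0.065,-0.22,-0.45],[0.065,-0.32,-0.45],[0.065,-0.42,-0.45],[0.065,-0.48,-0.45],[0.065,-0.5,-0.45]],"jaw":[0,0,0,0,0,0,0,0,0,0,0,0]}'
python3 -m handwheel '{"angular":[[0,0,0],[0,0,0],[0,0,0],[0,0,0],[0,0,0],[0,0,0],[0,0,0],[0,0,0],[0,0,0],[0,0,0],[0,0,0],[0,0,0],[0,0,0],[0,0,0]],"travel":[[0,-0.06,0],[0,-0.16,0],[0,-0.26,0],[0,-0.36,0],[0,-0.46,0],[0,-0.55,0],[0,-0.62,0],[0,-0.646,0],[0,-0.646,0],[0,-0.646,0.05],[0,-0.646,0.11],[0,-0.646,0.15],[0,-0.646,0.17],[0,-0.646,0.17]],"jaw":[0,0,0,0,0,0,0,0,0,0,0,0,0,0]}'
python3 -m handwheel '{"angular":[[0,0,0],[0,0,0],[0,0,0]],"travel":[[0,0,0],[0,0,0],[0,0,0]],"jaw":[0,0,0]}'
```

```text
time: 56.9
tool_pos: [0.4524, -0.1626, 0.1095]
eef_rot: [[0.898, -0.44, -0.0], [-0.44, -0.898, 0.001], [-0.0, -0.001, -1.0]]
force: [-0.8, -0.6, -0.3]
grip_width: 0.442
finger_force: 25.3
time: 58.07
tool_pos: [0.5355, 0.0078, 0.0564]
eef_rot: [[0.897, -0.443, -0.004], [-0.443, -0.897, 0.0], [-0.003, 0.002, -1.0]]
force: [-1.1, -0.4, -1.3]
grip_width: 0.441
finger_force: 25.3
time: 58.32
tool_pos: [0.5383, 0.0085, 0.0596]
eef_rot: [[0.897, -0.442, 0.002], [-0.442, -0.897, -0.0], [0.002, -0.001, -1.0]]
force: [0.1, -0.1, -1.0]
grip_width: 0.444
finger_force: 25.3
```

Good position. Lower from 0.0596 to contact at about 0.041.

```bash
python3 -m handwheel '{"angular":[[0,0,0],[0,0,0],[0,0,0],[0,0,0],[0,0,0],[0,0,0]],"travel":[[0,0,0.015],[0,0,0.03],[0,0,0.042],[0,0,0.05],[0,0,0.052],[0,0,0.052]],"jaw":[0,0,0,0,0,0]}'
python3 -m handwheel '{"angular":[[0,0,0],[0,0,0]],"travel":[[0,0,0.005],[0,0,0.005]],"jaw":[0,0]}'
python3 -m handwheel '{"angular":[[0,0,0],[0,0,0]],"travel":[[0,0,0.005],[0,0,0.005]],"jaw":[0,0]}'
```

```text
time: 58.82
tool_pos: [0.537, 0.0088, 0.0423]
eef_rot: [[0.897, -0.442, -0.001], [-0.442, -0.897, 0.0], [-0.001, 0.0, -1.0]]
force: [-0.4, 1.0, 0.6]
grip_width: 0.442
finger_force: 25.3
time: 58.98
tool_pos: [0.5376, 0.0087, 0.0413]
eef_rot: [[0.897, -0.442, 0.0], [-0.442, -0.897, 0.0], [0.0, -0.0, -1.0]]
force: [-0.4, 0.8, -0.8]
grip_width: 0.44
finger_force: 25.4
time: 59.15
tool_pos: [0.5379, 0.0087, 0.0412]
eef_rot: [[0.897, -0.442, 0.001], [-0.442, -0.897, -0.0], [0.001, -0.0, -1.0]]
force: [-4.8, 1.0, 9.6]
grip_width: 0.438
finger_force: 26.7
```

```bash
python3 -m handwheel '{"angular":[[0,0,0],[0,0,0],[0,0,0],[0,0,0],[0,0,0],[0,0,0],[0,0,0],[0,0,0],[0,0,0],[0,0,0],[0,0,0],[0,0,0],[0,0,0],[0,0,0],[0,0,0],[0,0,0]],"travel":[[0,0,-0.003],[0,0,-0.003],[0,0,-0.003],[0,0,-0.003],[0,0,-0.003],[0,0,-0.003],[0,0,-0.04],[0,0,-0.1],[0,0,-0.18],[0,0,-0.28],[0,0,-0.38],[0,0,-0.46],[0,0,-0.5],[-0.1,0,-0.5],[-0.2,0,-0.5],[-0.2,0,-0.5]],"jaw":[1,1,1,1,1,1,1,1,1,1,1,1,1,1,1,1]}'
python3 - <<'E'
from h import *
c=camera("wrist"); P=cloud(c); save(c,"wf.png"); 
print("box",rect(P,(.538,.006),.05,.09,.12)); print("tin",rect(P,(.538,.006),.06,.06,.08))
for d in models.trace("book",c)[:1]:
    Q=P.copy(); Q[~d["mask"]]=np.nan; print("book",rect(Q,(.54,.005),.15,.016,.032))
c=camera("scene"); P=cloud(c)
for o in("iron","pallasite","meteorite"):
    d=models.trace(o,c)[0]; print(o,d["conf"],np.round(np.nanmedian(P[d["mask"]],0),3))
E
```

```text
time: 60.48
tool_pos: [0.4796, 0.037, 0.1888]
eef_rot: [[0.898, -0.441, -0.004], [-0.441, -0.898, 0.001], [-0.004, 0.001, -1.0]]
force: [-0.2, -0.0, -0.4]
grip_width: 0.998
finger_force: 0.0
box {'n': 3803, 'c': (538.4, 7.2), 'size': (38.0, 45.4), 'ang': 64.1, 'z': 103.1, 'mean': array([538.8,   7.1, 103.1])}
tin {'n': 1080, 'c': (539.0, 7.4), 'size': (57.9, 59.0), 'ang': 64.4, 'z': 71.2, 'mean': array([541.4,   6. ,  71.1])}
book {'n': 5383, 'c': (541.5, 6.1), 'size': (68.1, 116.2), 'ang': 88.6, 'z': 25.1, 'mean': array([548.6,   4.4,  25.1])}
iron 0.87 [ 0.64  -0.079  0.038]
pallasite 0.51 [0.643 0.075 0.038]
meteorite 0.8 [0.482 0.329 0.076]
```

View pics/wf.png

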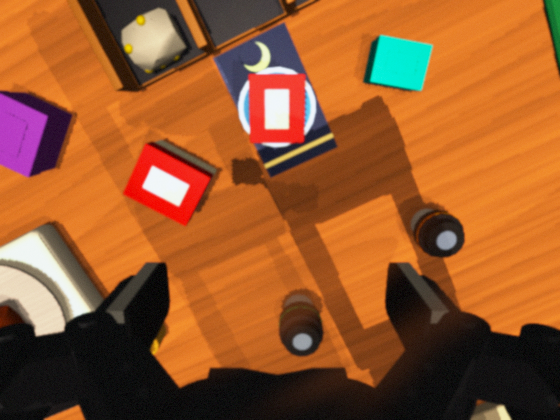

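The pile is rebuilt (px 276,105). Box to tin is under 1 mm off, tin to book about 3 mm, and book to its start about 2–3 mm. The other two meteorites haven't moved and the gripper is clear of everything.

```bash
python3 -c "
from station import r
print(r.hand_in())"
```

```text
the job is handed in; nothing more can be done
None
```

I've handed the job in: the brown meteorite stands in the middle of the scale pan and the book, tin and red box are stacked back within about 3 mm of where they were; the hand-in gave no verdict.

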